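Pry open the shield box and stow the tube shields

TASK

The steel shield box is shut and has no handle: lever its lid up with the thin pry blade at the slot in its front and swing it right open. Lift every chrome shield off the tubes on the chassis and put them all in the box, then shut the lid fully and leave the blade lying on the rubber mat. Do not disturb the other loose things on the counter.

Things in the scene. Friction and masses are not known exactly. Their poses are not given: they have to be found in the camera images.
- box: grey painted steel box, fixed to the counter: outside 140 mm (x) by 200 mm (y) by 80 mm high, walls 5 mm, floor 4 mm thick. Origin: centre of its underside. Its front, with the pry slot, faces its own -x; the hinge is along its top +x edge.
- box_slot (a point): middle of the pry slot, at the outer face of the front wall: an opening 70 mm wide (y) and 8 mm high between the lid's underside and the lowered middle part of the front wall; this point is half-way up the opening, 76 mm above the counter. A bright steel ledge 70 mm wide stands out 10 mm from the front wall below it, its top 68 mm above the counter. Axes as the box.
- box_hinge (a point): middle of the lid's hinge line, at the box's top +x edge, 80 mm above the counter; the line runs along the box's y.
- lid (a joint): angle of the lid, rad: 0 shut, grows as it opens, stops at 1.8. The lid is a flat steel plate 140 by 200 mm, 5 mm thick (its underside passes through the hinge line), 150 g, flush with the box's front and sides; the hinge is stiff and the lid stays at any angle it is left at; lifting its front edge takes about 2 N
- lid_edge (a point): middle of the lid's front edge, on its underside, 140 mm from the hinge line
- blade_grip (a point): pry blade: a wooden handle 100 mm long, 22 mm wide, 24 mm high, with a steel blade 18 mm wide and 3 mm thick that stands out 95 mm from the handle's +x end, at half the handle's height; 90 g. This point: the place to hold it, on the handle's centre line, half-way up, 20 mm from the handle's middle towards the blade (close to its centre of mass), 125 mm behind the blade's tip. x points along the blade to the tip, z up as it lies.
- blade_tip (a point): end of the pry blade, in the middle of its width and thickness
- mat_top (a point): black rubber mat, fixed, 220 mm (x) by 120 mm (y), 3 mm thick: centre of its top face; x along its long side. The pry blade lies on it at the start.
- chassis: bare aluminium chassis, fixed: 210 mm (x) by 80 mm (y) by 30 mm high, with four fixed small glass tubes in a row along x, 46 mm apart, each 16 mm in diameter and standing 43 mm above the chassis top. Two to four of them are covered by shields. Origin: centre of the underside.
- shield0_mid (a point): chrome tube shield 0: a plain cylinder cap 26 mm in diameter and 50 mm high, open below (inside 21 mm), closed above, 30 g, resting loosely over a tube on the chassis; this point is its centre, half-way up; z along it to the closed end. May be absent.
- shield1_mid (a point): chrome tube shield 1: a plain cylinder cap 26 mm in diameter and 50 mm high, open below (inside 21 mm), closed above, 30 g, resting loosely over a tube on the chassis; this point is its centre, half-way up; z along it to the closed end. May be absent.
- shield2_mid (a point): chrome tube shield 2: a plain cylinder cap 26 mm in diameter and 50 mm high, open below (inside 21 mm), closed above, 30 g, resting loosely over a tube on the chassis; this point is its centre, half-way up; z along it to the closed end. May be absent.
- shield3_mid (a point): chrome tube shield 3: a plain cylinder cap 26 mm in diameter and 50 mm high, open below (inside 21 mm), closed above, 30 g, resting loosely over a tube on the chassis; this point is its centre, half-way up; z along it to the closed end. May be absent.
- rectifier0: tall glass rectifier tube, 46 mm wide, 105 mm high; not part of the job, to be left alone. Origin: underside.
- rectifier1: tall glass rectifier tube like the other; not part of the job, to be left alone. Origin: underside.
- socket: tan ceramic tube socket, 42 mm wide, 16 mm high; not part of the job, to be left alone. Origin: underside.
- puller: tube puller lying down, wooden handle 90 mm long (to -x of its origin) and a 70 mm wire fork, 20 mm high; not part of the job, to be left alone. Origin: underside.
- spool: grey solder spool, 48 mm wide, 40 mm high; not part of the job, to be left alone. Origin: underside.
There are look-alikes about, which are no part of the job. What is shaped like the part that bears shield3_mid but yellow is not meant.

How it is judged:
On the way, in this order (a step that is already met when the one before it is completed fails the run):
1. the lid is levered up from shut, the blade bearing on it (value of joint lid between 0.08 and 0.6 rad and contact force between blade and lid above 0.3 N), for 0.15 s.
2. the lid stands open (more than 1.2 rad) (value of joint lid above 1.2 rad), for 0.2 s.
3. all the shields are in the open box (value of joint lid above 0.5 rad and x of shield0_mid in the frame of box between -0.07 and 0.07 m and y of shield0_mid in the frame of box between -0.1 and 0.1 m and height (world z) of each of shield0_mid, shield1_mid, shield2_mid, shield3_mid below 0.07 m and x of shield1_mid in the frame of box between -0.07 and 0.07 m and y of shield1_mid in the frame of box between -0.1 and 0.1 m and x of shield2_mid in the frame of box between -0.07 and 0.07 m and y of shield2_mid in the frame of box between -0.1 and 0.1 m and x of shield3_mid in the frame of box between -0.07 and 0.07 m and y of shield3_mid in the frame of box between -0.1 and 0.1 m), for 0.2 s.
At the end, for the whole second after the job is handed in: lid shut (within 0.04 rad), every shield inside the box, and the blade lying at rest on the mat with its holding point within the mat's outline (value of joint lid below 0.04 rad and x of shield0_mid in the frame of box between -0.07 and 0.07 m and y of shield0_mid in the frame of box between -0.1 and 0.1 m and height (world z) of each of shield0_mid, shield1_mid, shield2_mid, shield3_mid below 0.07 m and x of shield1_mid in the frame of box between -0.07 and 0.07 m and y of shield1_mid in the frame of box between -0.1 and 0.1 m and x of shield2_mid in the frame of box between -0.07 and 0.07 m and y of shield2_mid in the frame of box between -0.1 and 0.1 m and x of shield3_mid in the frame of box between -0.07 and 0.07 m and y of shield3_mid in the frame of box between -0.1 and 0.1 m and x of blade_grip in the frame of mat_top between -0.11 and 0.11 m and y of blade_grip in the frame of mat_top between -0.06 and 0.06 m and height (world z) of blade_grip below 0.03 m and linear speed of blade below 0.02 m/s); the robot touches nothing.
It fails at once if the rectifier0 is moved more than 30 mm (distance of rectifier0 from where it was at the start of the episode above 0.03 m).
It fails at once if the rectifier1 is moved more than 30 mm (distance of rectifier1 from where it was at the start of the episode above 0.03 m).
It fails at once if the socket is moved more than 30 mm (distance of socket from where it was at the start of the episode above 0.03 m).
It fails at once if the puller is moved more than 30 mm (distance of puller from where it was at the start of the episode above 0.03 m).
It fails at once if the spool is moved more than 30 mm (distance of spool from where it was at the start of the episode above 0.03 m).
Of shield0, shield1, shield2, shield3 only 2 to 4 are there at a start; the rules pass over those that are not, and their reading is None.
At some moment in a run one of blade may be knocked a few centimetres aside while the robot is not near it.
It also fails if it takes over 210 s, if anything falls off the work surface, if the arm or the gripper's body presses on something with over 40 N, if the wrist force passes 120 N, or if a joint passes its speed limit or range.

ROBOT

A 7-joint arm with a two-finger parallel gripper is mounted at the origin on the work surface. World frame = base frame: x ahead of the robot, y to its left, z up, the work surface at z = 0. Lengths are in m, angles in rad, forces in N, time in s.
With the tool pointing down it reaches from about 0.4 to 0.85 m from the base axis. Payload 4.5 kg.
Tool frame: the origin (TCP) lies on the mounting face of the last link; the fingertips stand 166 mm ahead of it and the grasp point (between the pads) lies 147 mm ahead of it; y points along the fingers, z is the direction in which the jaws open and shut, and the axes are right-handed (so a half turn about y gives the same grasp; the last joint's range is limited). The gripper opens to 88 mm and grips with 3 to 60 N. Pads are 18 mm wide; open, the fingers measure 123 mm over their backs; the gripper's body (75 mm by 187 mm) begins 45 mm behind the grasp point.
Start: joints at [1.25, 0.689, -0.195, 1.565, 0.157, 0.902, -0.215], TCP at [0.217, -0.586, 0.405] pointing down, gripper open.
Joint ranges: [-3.01, 3.01], [-0.46, 2.08], [-1.47, 1.51], [0.13, 2.56], [-1, 4.14], [0.04, 2.09], [-2.66, 2.66]. Speed limits (rad/s): [2.57, 2.57, 3.14, 3.14, 3.14, 3.14, 3.14].

INTERFACE

Orientations are given as a unit quaternion [x, y, z, w].
In Python, from plant import r gives the robot as it stands.
- The arm moves only by the tool arm_command, never from a script. Its argument "deltas" is a list of rows, each an object of numbers: "dx", "dy", "dz": the shift along the tool's x, y, z each as a share of 1000 mm, from -1 to 1; "wx", "wy", "wz": the turn, a rotation vector about the tool's x, y, z each as a share of 45 degrees, from -1 to 1. In form: [{"dx": .., "dy": .., "dz": .., "wx": .., "wy": .., "wz": ..}, ...]. A call has exactly 5 rows; each row is the pose to reach, as a shift and turn from the pose commanded when the call began, along the tool's axes at that moment; what a row does not reach only later rows make up. A row lasts 1/10 s, in which the tool goes at most 50 mm and 8.59 degrees, less where a joint would pass 70% of its speed; a pose out of reach is approached as far as the arm can. A call with a number of a shift or a turn outside -1 to 1 is refused whole. A call with a gripper value outside its range is refused whole. "claw" is the opening, from -1 (shut) to 1 (fully open), set as the call begins (left out, the last holds). The fingers move at their own pace and stop on an object; "grip_force" is the grip in N (left out, the last holds). Time passes only in rows, so rows that repeat a pose let the fingers close, or fill a call up. It gives the time, the measured TCP pose, the force and the opening at its end, in the units of the state.
- r.get_state(): the state, without advancing time (a new reading comes with each control period).
- r.snapshot(name): name is "scene" or "top"; returns the picture (384x512x3 uint8, red, green, blue); there is no depth.
- r.get_calibration(name): a dict with "vertical_fov" (degrees; the focal length in pixels is half the picture's height over the tangent of half this angle, whatever the lens; pixels are square), "cx", "cy" (the principal point, pixels), "R" (3x3) and "t" (3): a world point X has camera coordinates R X + t. Camera axes: x right, y down, z forward; pixel columns grow to the right and rows downward; lengths in m; the calibration is good to about 2 mm. A picture is of the moment at which its call begins. get_calibration takes no time and is no camera call.
- r.finish_job(): hands the job in, once; it reports no verdict.
The state is a dict: "clock": time; "q": joint angles; "qd": joint speeds; "joint_torque": joint torques, N m; "tool_pos": TCP position; "eef_rot": TCP orientation; "contact_force": force on the tool from outside, world axes, zero at the start; "moment": the same for the moment, N m; "opening": opening from 0.0 (shut) to 1.0 (fully open).
Only numpy, scipy, OpenCV 4.12 (cv2) and the standard library are available. Lean on these libraries where they do the work, as an engineer would, in place of code of your own. Each camera call takes 0.05 s, during which the arm holds its last target.

## Working session

There is one attempt and no reset: what is moved stays moved. The work goes in short steps, Python scripts to look and compute and a tool call to move; the robot and the scene stay as the last step left them, time stands still between calls to the robot, and variables do not carry over. Pictures are saved under pics/ and viewed, and the job is handed in when it is done.

Besides the shell and the picture viewer there is one more tool, called in YAML: its name, and indented under it one key for each argument. arm_command: Moves the arm, as the interface text tells. Shift numbers are shares of 1000 mm and turn numbers shares of 45 degrees, none past 1 either way. Its arguments: {"type":"object","properties":{"deltas":{"type":"array","items":{"type":"object","properties":{"dx":{"type":"number","minimum":-1,"maximum":1},"dy":{"type":"number","minimum":-1,"maximum":1},"dz":{"type":"number","minimum":-1,"maximum":1},"wx":{"type":"number","minimum":-1,"maximum":1},"wy":{"type":"number","minimum":-1,"maximum":1},"wz":{"type":"number","minimum":-1,"maximum":1}}}},"claw":{"type":"number"},"grip_force":{"type":"number"}},"required":["deltas"]}

```bash
ls -la; mkdir -p pics
python3 - <<'E'
from plant import r
import cv2
s=r.get_state()
for k,v in s.items(): print(k,v)
for n in("scene","top"):
    c=r.get_calibration(n); print(n,c)
    im=r.snapshot(n); cv2.imwrite(f"pics/{n}0.png",im[:,:,::-1])
E
```

```text
total 12
drwxr-xr-x  3 agent agent 4096 Dec  6 07:15 .
drwxr-xr-x 23 root  root  4096 Dec  6 07:15 ..
drwxr-xr-x  2 agent agent 4096 Dec  6 07:15 pics
clock 0.0
q [ 1.24979699  0.68997429 -0.19450042  1.5663043   0.15734348  0.90249506
 -0.21508545]
qd [ 0.00010741 -0.00103332 -0.00075043  0.0008323   0.00208066  0.00127
 -0.00017174]
joint_torque [-4.70453469e-04 -5.27547848e+01 -1.26731638e+00 -1.53424054e+01
 -5.26993372e-02  6.62337639e-03  1.71344518e-04]
tool_pos [ 0.21698136 -0.58579224  0.40392606]
eef_rot [-0.1249924   0.69661031 -0.69539409  0.12465164]
contact_force [0.43699943 0.65793148 0.36255954]
moment [ 0.05746046 -0.0013334   0.02172599]
opening 0.9976478036276779
scene {'vertical_fov': 42.87644537720796, 'cx': 245.32558648154452, 'cy': 197.3172699700059, 'R': array([[-0.23106042,  0.97285873, -0.01252881],
       [ 0.73868001,  0.16703143, -0.65303318],
       [-0.63321633, -0.1601449 , -0.75722566]]), 't': array([ 0.11903738, -0.36569582,  1.55733372])}
top {'vertical_fov': 56.31194438124166, 'cx': 258.6893624926128, 'cy': 191.25688998935001, 'R': array([[-0.01026102, -0.99959642,  0.02648969],
       [-0.98691772,  0.00586118, -0.16111818],
       [ 0.16089789, -0.02779638, -0.98657956]]), 't': array([7.51396112e-04, 5.41078567e-01, 8.01056877e-01])}
```

Run:
```python
import cv2
for n in("scene","top"):
    im=cv2.imread(f"pics/{n}0.png"); cv2.imwrite(f"pics/{n}0b.png",cv2.resize(im,(800,600),interpolation=cv2.INTER_CUBIC))
```

```text
(no output)
```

View pics/scene0.png

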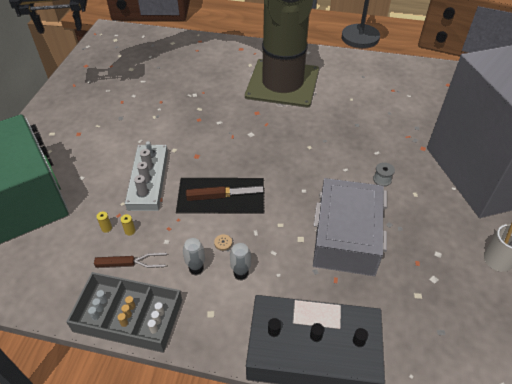

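View pics/top0.png

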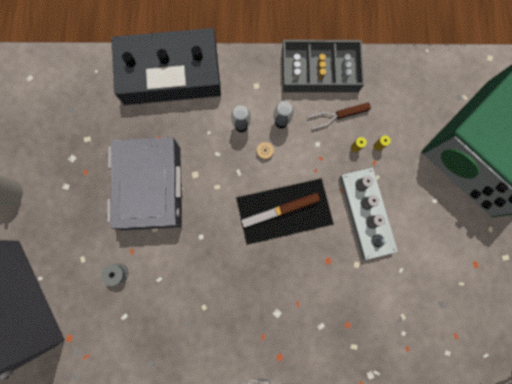

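Run:
```python
import cv2,numpy as np
a=cv2.imread("pics/top0.png"); b=cv2.imread("pics/scene0.png")
A=cv2.resize(a[160:270,330:410],None,fx=5,fy=5,interpolation=cv2.INTER_CUBIC)
B=cv2.resize(b[130:220,115:195],None,fx=5,fy=5,interpolation=cv2.INTER_CUBIC)
h=550
A=cv2.resize(A,(400,550));B=cv2.resize(B,(400,450))
o=np.zeros((550,800,3),np.uint8);o[:,:400]=A;o[:450,400:]=B
cv2.imwrite("pics/z1.png",o)
A=cv2.resize(a[125:240,95:200],(525,575),interpolation=cv2.INTER_CUBIC)
cv2.imwrite("pics/z2.png",A)
B=cv2.resize(b[170:280,300:400],(545,600),interpolation=cv2.INTER_CUBIC)
cv2.imwrite("pics/z3.png",B)
A=cv2.resize(a[170:250,230:340],(770,560),interpolation=cv2.INTER_CUBIC)
cv2.imwrite("pics/z4.png",A)
```

```text
(no output)
```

View pics/z1.png

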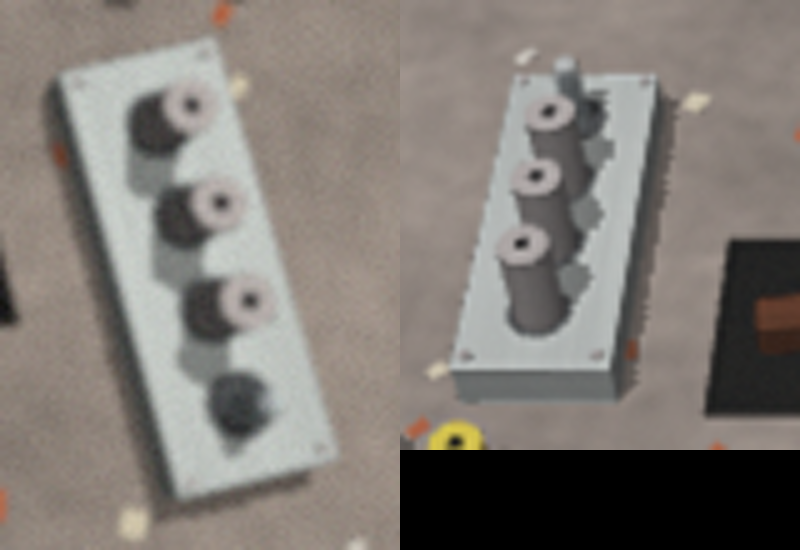

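View pics/z2.png

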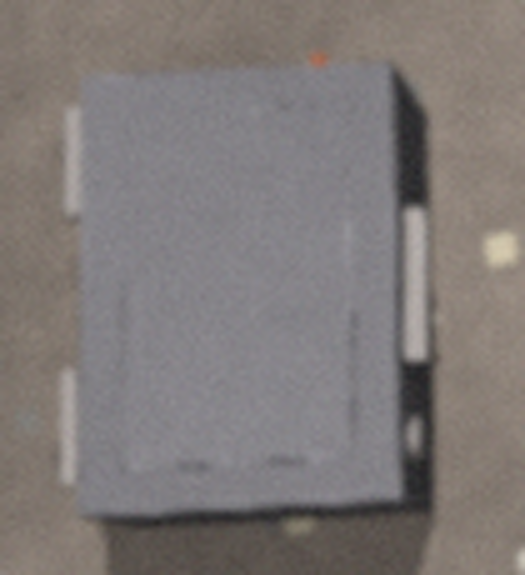

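View pics/z3.png

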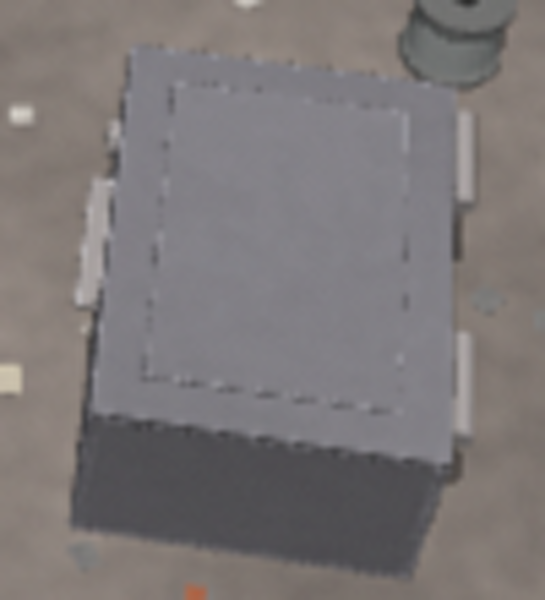

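View pics/z4.png

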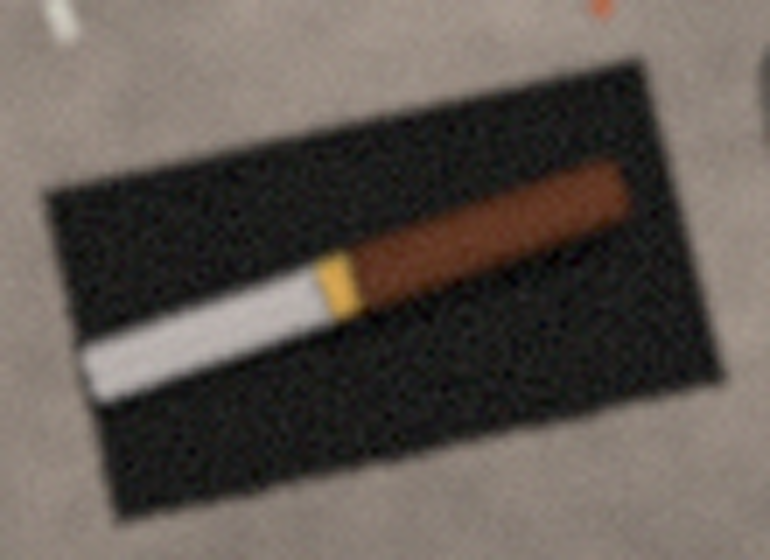

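```bash
cat > h.py <<'E'
import numpy as np, cv2
from scipy.spatial.transform import Rotation as Ro
from plant import r
C={}
for n in("scene","top"):
    c=r.get_calibration(n); c["f"]=192/np.tan(np.radians(c["vertical_fov"])/2); c["R"]=np.array(c["R"]); c["t"]=np.array(c["t"]); C[n]=c
def proj(n,X):
    c=C[n]; p=c["R"]@np.asarray(X,float)+c["t"]; return np.array([c["cx"]+c["f"]*p[0]/p[2],c["cy"]+c["f"]*p[1]/p[2]])
def ray(n,u):
    c=C[n]; d=c["R"].T@np.array([(u[0]-c["cx"])/c["f"],(u[1]-c["cy"])/c["f"],1.]); return -c["R"].T@c["t"], d/np.linalg.norm(d)
def onz(n,u,z):
    o,d=ray(n,u); return o+d*(z-o[2])/d[2]
def tri(u,v):
    o1,d1=ray("scene",u);o2,d2=ray("top",v)
    A=np.stack([d1,-d2],1); s=np.linalg.lstsq(A,o2-o1,rcond=None)[0]
    p,q=o1+s[0]*d1,o2+s[1]*d2; return (p+q)/2,np.linalg.norm(p-q)
def snap(n,name):
    im=r.snapshot(n)[:,:,::-1].copy(); cv2.imwrite(f"pics/{name}.png",im); return im
E
python3 - <<'E'
from h import *
np.set_printoptions(precision=4,suppress=True)
print("base",proj("top",[0,0,0]),proj("scene",[0,0,0]), "campos",ray("scene",(0,0))[0],ray("top",(0,0))[0])
a=cv2.imread("pics/top0.png"); b=cv2.imread("pics/scene0.png")
def blobs(im,lo,hi,roi,minA=20):
    h=cv2.cvtColor(im,cv2.COLOR_BGR2HSV); m=cv2.inRange(h,lo,hi); z=np.zeros_like(m); x0,y0,x1,y1=roi; z[y0:y1,x0:x1]=m[y0:y1,x0:x1]
    cs,_=cv2.findContours(z,cv2.RETR_EXTERNAL,cv2.CHAIN_APPROX_NONE)
    return sorted([c for c in cs if cv2.contourArea(c)>minA],key=cv2.contourArea,reverse=True)
# mat corners: dark region
for n,im,roi in(("top",a,(230,170,340,250)),("scene",b,(170,170,275,220))):
    cs=blobs(im,(0,0,0),(180,255,60),roi,300); c=cv2.convexHull(cs[0]); R=cv2.minAreaRect(c)
    ap=cv2.approxPolyDP(c,6,True)[:,0]
    print(n,"mat",ap.tolist(),[onz(n,p,.003).round(4).tolist() for p in ap])
    cs=blobs(im,(3,110,40),(18,255,160),roi,30); R=cv2.minAreaRect(cs[0]); print("handle",R,onz(n,R[0],.020))
# hole of each shield top (dark in pinkish ring)
E
```

```text
base [259.0259 433.57  ] [282.7005  82.4975] campos [1.2838 0.1947 0.9419] [0.4051 0.0198 0.8775]
top mat [[321, 180], [331, 224], [247, 243], [238, 197]] [[0.5753, -0.1606, 0.003], [0.4655, -0.181, 0.003], [0.4215, 0.0247, 0.003], [0.5337, 0.0463, 0.003]]
handle ((299.2998962402344, 202.84521484375), (10.06269645690918, 41.831634521484375), 70.46334838867188) [ 0.516  -0.1022  0.02  ]
scene mat [[263, 180], [263, 212], [176, 212], [181, 178]] [[0.4302, 0.0274, 0.003], [0.5356, 0.0498, 0.003], [0.5832, -0.1603, 0.003], [0.4706, -0.1845, 0.003]]
handle ((207.6558837890625, 193.0264434814453), (11.197689056396484, 43.486915588378906), 85.60128784179688) [ 0.5198 -0.0959  0.02  ]
```

```bash
python3 - <<'E'
from h import *
np.set_printoptions(precision=4,suppress=True)
def up(p,s,o): return (np.array(p)+.5)/s-.5+np.array(o)
for t,s in(((192,104),(121,244)),((222,203),(136,177)),((250,300),(149,111))):
    T=up(t,5,(330,160));S=up(s,5,(115,130)); print("shield",T,S,*tri(S,T),onz("top",T,.08),onz("scene",S,.08))
tc=[(80,75),(393,65),(404,500),(82,515)]; sc=[(448,463),(95,412),(130,45),(458,92)]
P=[]
for t,s in zip(tc,sc):
    T=up(t,5,(95,125));S=up(s,5.45,(300,170)); p,e=tri(S,T);P.append(p); print("lid",T,S,p,e,onz("top",T,.085),onz("scene",S,.085))
P=np.array(P);print(P.mean(0),[np.linalg.norm(P[i]-P[(i+1)%4]) for i in range(4)])
Q=np.array([(onz("top",up(t,5,(95,125)),.085)+onz("scene",up(s,5.45,(300,170)),.085))/2 for t,s in zip(tc,sc)])
print(Q.mean(0)); x=(Q[0]+Q[3]-Q[1]-Q[2]); y=(Q[0]+Q[1]-Q[2]-Q[3]); print("yaw x",np.degrees(np.arctan2(x[1],x[0])),np.degrees(np.arctan2(y[1],y[0])))
# ledge
L=[(402,205),(427,205),(427,362),(402,362)]
print("ledge",[onz("top",up(l,5,(95,125)),.068).tolist() for l in L])
Ls=[(97,178),(115,180),(77,305),(95,305)]
print("ledge scene",[onz("scene",up(l,5.45,(300,170)),.068).round(4).tolist() for l in Ls])
# blade
tip=up((92,376),7,(230,170)); end=up((622,187),7,(230,170))
print(tip,end,onz("top",tip,.015),onz("top",end,.027), onz("top",up((340,285),7,(230,170)),.02))
E
python3 - <<'E'
import cv2
b=cv2.imread("pics/scene0.png")
cv2.imwrite("pics/z5.png",cv2.resize(b[170:220,170:275],(735,350),interpolation=cv2.INTER_CUBIC))
E
```

```text
shield [368.  180.4] [138.8 178.4] [ 0.5593 -0.2536  0.0779] 0.0005643332132495941 [ 0.5588 -0.2525  0.08  ] [ 0.561  -0.2528  0.08  ]
shield [374.  200.2] [141.8 165. ] [ 0.5135 -0.2645  0.0765] 0.0005647997868730347 [ 0.5131 -0.2635  0.08  ] [ 0.5167 -0.2623  0.08  ]
shield [379.6 219.6] [144.4 151.8] [ 0.4692 -0.2741  0.0782] 8.722466902879508e-05 [ 0.4691 -0.2734  0.08  ] [ 0.471 -0.273  0.08 ]
lid [110.6 139.6] [381.7936 254.5459] [0.6558 0.3309 0.0831] 0.0038828018548260003 [0.655  0.3322 0.085 ] [0.6581 0.3287 0.085 ]
lid [173.2 137.6] [317.0229 245.1881] [0.661  0.1929 0.08  ] 0.0011658907193379839 [0.6595 0.1912 0.085 ] [0.6645 0.1935 0.085 ]
lid [175.4 224.6] [323.445  177.8486] [0.4618 0.1816 0.0805] 0.0005381580944911589 [0.4614 0.1809 0.085 ] [0.4662 0.1814 0.085 ]
lid [111.  227.6] [383.6284 186.4725] [0.4564 0.3232 0.0781] 0.0006618942535000027 [0.456  0.3203 0.085 ] [0.4628 0.3225 0.085 ]
[0.5588 0.2571 0.0804] [np.float64(0.1381047596770729), np.float64(0.19956446051976073), np.float64(0.14174523258484578), np.float64(0.19964000035166954)]
[0.5604 0.2563 0.085 ]
yaw x 92.01542773812649 2.9342319269742965
ledge [[0.5980533101866055, 0.18894069961132376, 0.06799999999999995], [0.5980079082922048, 0.1775068809885833, 0.06799999999999995], [0.5249961099766726, 0.17568961101083927, 0.06799999999999995], [0.525067951112152, 0.18696210385482542, 0.06799999999999995]]
ledge scene [[0.5306, 0.1775, 0.068], [0.5301, 0.1851, 0.068], [0.6005, 0.1789, 0.068], [0.5989, 0.1861, 0.068]]
[242.7143 223.2857] [318.4286 196.2857] [0.4682 0.0347 0.015 ] [ 0.5307 -0.1479  0.027 ] [ 0.4983 -0.0506  0.02  ]
```

View pics/z5.png

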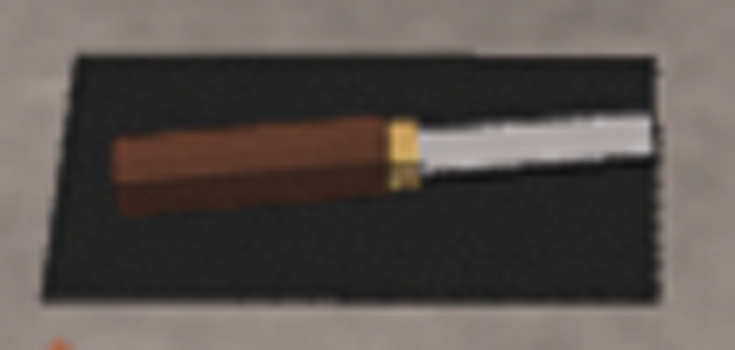

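```bash
cat >> h.py <<'E'
def Rdown(jawdeg):
    a=np.radians(jawdeg); z=np.array([np.cos(a),np.sin(a),0]); y=np.array([0,0,-1.]); return np.stack([np.cross(y,z),y,z],1)
def jaw(): 
    R=Ro.from_quat(r.get_state()["eef_rot"]).as_matrix(); return R
def plan(pos,Rt,base=None):
    """deltas from measured (or given commanded) pose to TCP pos,Rt"""
    s=r.get_state(); p0=np.array(s["tool_pos"]); R0=Ro.from_quat(s["eef_rot"]).as_matrix()
    if base is not None: p0,R0=base
    d=R0.T@(np.asarray(pos)-p0); w=Ro.from_matrix(R0.T@Rt).as_rotvec(degrees=True)/45
    print("t",round(s["clock"],2),"shift",d.round(4),"turn",w.round(3),"dist",np.linalg.norm(d).round(3))
E
python3 - <<'E'
from h import *
np.set_printoptions(precision=4,suppress=True)
R=jaw();print(R, np.degrees(np.arctan2(R[1,2],R[0,2])))
def up(p,s,o): return (np.array(p)+.5)/s-.5+np.array(o)
for q,z in(((652,134),.0165),((112,150),.027),((404,140),.027),((404,186),.003)):
  print(q,onz("scene",up(q,7,(170,170)),z))
print("tri tip",tri(up((652,134),7,(170,170)),up((92,376),7,(230,170))))
print("fer",tri(up((404,142),7,(170,170)),up((338,284),7,(230,170))))
print("end",tri(up((114,160),7,(170,170)),up((622,187),7,(230,170))))
plan([.508,-.083,.30],Rdown(18.9)); plan([.508,-.083,.30],Rdown(198.9))
E
```

```text
[[-0.9377 -0.0007  0.3475]
 [-0.3475  0.0015 -0.9377]
 [ 0.0001 -1.     -0.0016]] -69.66468526674122
(652, 134) [0.4721 0.0353 0.0165]
(112, 150) [ 0.5314 -0.1496  0.027 ]
(404, 140) [ 0.5037 -0.0489  0.027 ]
(404, 186) [ 0.5049 -0.0496  0.003 ]
tri tip (array([0.4684, 0.0347, 0.0122]), np.float64(0.00014575505227494814))
fer (array([ 0.4987, -0.0502,  0.0201]), np.float64(0.0005071816722044531))
end (array([ 0.5315, -0.1491,  0.0218]), np.float64(0.000445561473821645))
t 0.1 shift [-0.4476  0.1046 -0.3702] turn [ 0.002 -1.968 -0.001] dist 0.59
t 0.1 shift [-0.4476  0.1046 -0.3702] turn [0.001 2.032 0.002] dist 0.59
```

arm_command:
  deltas:
    - {"dx": -0.03,"dy": 0.006,"dz": -0.025,"wy": -0.18}
    - {"dx": -0.065,"dy": 0.014,"dz": -0.055,"wy": -0.36}
    - {"dx": -0.1,"dy": 0.022,"dz": -0.085,"wy": -0.54}
    - {"dx": -0.135,"dy": 0.03,"dz": -0.115,"wy": -0.72}
    - {"dx": -0.17,"dy": 0.04,"dz": -0.14,"wy": -0.9}
  claw: 1

```text
invalid input at $.deltas[0]: expected keys dx, dy, dz, wx, wy, wz
```

```bash
python3 -c "
from h import *
plan([.509,-.083,.26],Rdown(18.4)); print(r.get_state()['q'])"
```

```text
t 0.1 shift [-0.4485  0.1446 -0.3698] turn [ 2.000e-03 -1.957e+00 -1.000e-03] dist 0.599
[ 1.24975821  0.68983986 -0.19454605  1.56622968  0.15729264  0.90251214
 -0.21511035]
```

arm_command:
  deltas:
    - {"dx": -0.03,"dy": 0.006,"dz": -0.025,"wx": 0,"wy": -0.18,"wz": 0}
    - {"dx": -0.065,"dy": 0.014,"dz": -0.055,"wx": 0,"wy": -0.36,"wz": 0}
    - {"dx": -0.1,"dy": 0.022,"dz": -0.085,"wx": 0,"wy": -0.54,"wz": 0}
    - {"dx": -0.135,"dy": 0.03,"dz": -0.115,"wx": 0,"wy": -0.72,"wz": 0}
    - {"dx": -0.17,"dy": 0.04,"dz": -0.14,"wx": 0,"wy": -0.9,"wz": 0}
  claw: 1

```text
clock: 0.6
tool_pos: [0.3283, -0.3937, 0.3645]
eef_rot: [-0.36, 0.609, -0.609, 0.36]
contact_force: [0.1, -0.6, -0.4]
opening: 1.001
```

```bash
python3 -c "
from h import *
plan([.509,-.083,.26],Rdown(18.4)); print(r.get_state()['q'])"
```

```text
t 0.6 shift [-0.3593  0.1046  0.0085] turn [ 0.00e+00 -1.05e+00 -1.00e-03] dist 0.374
[ 1.00882542  0.61854214 -0.35647448  1.93902601  0.34366277  0.64347798
 -0.06784409]
```

arm_command:
  deltas:
    - {"dx": -0.04,"dy": 0,"dz": 0,"wx": 0,"wy": -0.15,"wz": 0}
    - {"dx": -0.085,"dy": 0,"dz": 0,"wx": 0,"wy": -0.33,"wz": 0}
    - {"dx": -0.13,"dy": 0,"dz": 0.002,"wx": 0,"wy": -0.51,"wz": 0}
    - {"dx": -0.175,"dy": 0,"dz": 0.004,"wx": 0,"wy": -0.69,"wz": 0}
    - {"dx": -0.22,"dy": 0,"dz": 0.005,"wx": 0,"wy": -0.85,"wz": 0}

```text
clock: 1.1
tool_pos: [0.4402, -0.2046, 0.3646]
eef_rot: [0.539, -0.457, 0.457, -0.539]
contact_force: [1.2, -0.1, -0.1]
opening: 0.999
```

```bash
python3 -c "
from h import *
plan([.509,-.083,.26],Rdown(18.4)); print(r.get_state()['q'])"
```

```text
t 1.1 shift [-0.1088  0.1046  0.0877] turn [ 0.  -0.2  0. ] dist 0.175
[ 0.66168194  0.60990674 -0.5075838   2.0109794   0.48516778  0.64009619
 -0.00247349]
```

arm_command:
  deltas:
    - {"dx": -0.025,"dy": 0.01,"dz": 0.02,"wx": 0,"wy": -0.05,"wz": 0}
    - {"dx": -0.055,"dy": 0.03,"dz": 0.044,"wx": 0,"wy": -0.1,"wz": 0}
    - {"dx": -0.085,"dy": 0.06,"dz": 0.068,"wx": 0,"wy": -0.15,"wz": 0}
    - {"dx": -0.109,"dy": 0.09,"dz": 0.088,"wx": 0,"wy": -0.2,"wz": 0}
    - {"dx": -0.109,"dy": 0.105,"dz": 0.088,"wx": 0,"wy": -0.2,"wz": 0}

```text
clock: 1.6
tool_pos: [0.511, -0.0793, 0.2578]
eef_rot: [-0.573, 0.413, -0.412, 0.576]
contact_force: [-0.0, -0.3, 0.1]
opening: 0.997
```

```bash
python3 -c "
from h import *
s=r.get_state();print(s['tool_pos'],s['q'])
a=snap('top','top1');b=snap('scene','scene1')
for z in(.26-.166,): 
  for k in (-.0527,.0527):
    R=jaw(); X=np.array(s['tool_pos'])+R@[0,.166,k]; print(proj('top',X),proj('scene',X))
plan([.509,-.083,.26],Rdown(18.4))
cv2.imwrite('pics/z6.png',np.hstack([cv2.resize(a[150:270,230:350],(400,400)),cv2.resize(b[100:220,160:280],(400,400))]))
"
```

```text
[ 0.51101457 -0.07927697  0.25777384] [ 0.29410928  0.8105303  -0.37748347  2.00041857  0.64994387  0.44887112
 -0.24877544]
[301.60348502 223.8576687 ] [212.40747935 156.22318991]
[285.57906563 179.18026336] [214.26134837 187.87645613]
t 1.7 shift [-0.0003 -0.0024  0.0004] turn [ 0.005 -0.004 -0.002] dist 0.002
```

View pics/z6.png

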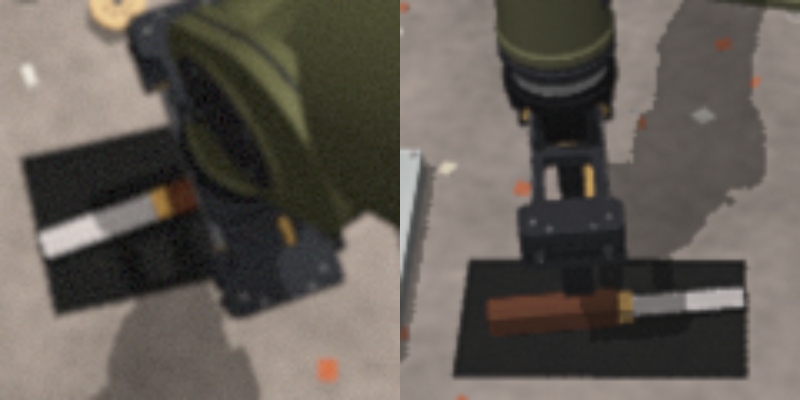

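arm_command:
  deltas:
    - {"dx": 0,"dy": 0.02,"dz": 0,"wx": 0,"wy": 0,"wz": 0}
    - {"dx": 0,"dy": 0.045,"dz": 0,"wx": 0,"wy": 0,"wz": 0}
    - {"dx": 0,"dy": 0.07,"dz": 0,"wx": 0,"wy": 0,"wz": 0}
    - {"dx": 0,"dy": 0.087,"dz": 0,"wx": 0,"wy": 0,"wz": 0}
    - {"dx": 0,"dy": 0.087,"dz": 0,"wx": 0,"wy": 0,"wz": 0}

```text
clock: 2.2
tool_pos: [0.5086, -0.0854, 0.1718]
eef_rot: [0.573, -0.416, 0.415, -0.571]
contact_force: [-0.2, 0.0, -0.3]
opening: 1.002
```

arm_command:
  deltas:
    - {"dx": 0,"dy": 0,"dz": 0,"wx": 0,"wy": 0,"wz": 0}
    - {"dx": 0,"dy": 0,"dz": 0,"wx": 0,"wy": 0,"wz": 0}
    - {"dx": 0,"dy": 0,"dz": 0,"wx": 0,"wy": 0,"wz": 0}
    - {"dx": 0,"dy": 0,"dz": 0,"wx": 0,"wy": 0,"wz": 0}
    - {"dx": 0,"dy": 0,"dz": 0,"wx": 0,"wy": 0,"wz": 0}
  claw: -1
  grip_force: 45

```text
clock: 2.7
tool_pos: [0.5093, -0.0847, 0.1732]
eef_rot: [-0.572, 0.415, -0.416, 0.572]
contact_force: [-0.2, 0.6, 0.4]
opening: 0.567
```

arm_command:
  deltas:
    - {"dx": 0,"dy": 0,"dz": 0,"wx": 0,"wy": 0,"wz": 0}
    - {"dx": 0,"dy": 0,"dz": 0,"wx": 0,"wy": 0,"wz": 0}
    - {"dx": 0,"dy": 0,"dz": 0,"wx": 0,"wy": 0,"wz": 0}
    - {"dx": 0,"dy": 0,"dz": 0,"wx": 0,"wy": 0,"wz": 0}
    - {"dx": 0,"dy": 0,"dz": 0,"wx": 0,"wy": 0,"wz": 0}

```text
clock: 3.2
tool_pos: [0.5092, -0.0845, 0.1727]
eef_rot: [-0.572, 0.415, -0.415, 0.572]
contact_force: [0.4, -0.9, 0.3]
opening: 0.244
```

```bash
python3 -c "
from h import *
for i in range(3): print(r.get_state()['tool_pos'],r.get_state()['opening'])
R=jaw();print(R)
a=snap('top','top2')"
```

```text
[ 0.50924424 -0.08450738  0.17269579] 0.24385815856282145
[ 0.50924424 -0.08450738  0.17269579] 0.24385815856282145
[ 0.50924424 -0.08450738  0.17269579] 0.24385815856282145
[[ 3.10472695e-01  4.97759900e-05  9.50582297e-01]
 [-9.50582297e-01 -2.57392726e-05  3.10472697e-01]
 [ 3.99213827e-05 -9.99999998e-01  3.93248336e-05]]
```

arm_command:
  deltas:
    - {"dx": 0,"dy": -0.015,"dz": 0,"wx": 0,"wy": 0,"wz": 0}
    - {"dx": 0,"dy": -0.04,"dz": 0,"wx": 0,"wy": 0,"wz": 0}
    - {"dx": 0,"dy": -0.07,"dz": 0,"wx": 0,"wy": 0,"wz": 0}
    - {"dx": 0,"dy": -0.1,"dz": 0,"wx": 0,"wy": 0,"wz": 0}
    - {"dx": 0,"dy": -0.11,"dz": 0,"wx": 0,"wy": 0,"wz": 0}

```text
clock: 3.75
tool_pos: [0.5097, -0.0847, 0.2849]
eef_rot: [-0.572, 0.414, -0.416, 0.573]
contact_force: [0.6, -0.5, -0.6]
opening: 0.246
```

```bash
python3 -c "
from h import *
s=r.get_state();print(s['tool_pos'],s['opening'],s['contact_force'])
a=snap('top','top3');b=snap('scene','scene3')
cv2.imwrite('pics/z7.png',np.hstack([cv2.resize(a[190:270,220:300],(400,400),interpolation=2),cv2.resize(b[130:210,200:280],(400,400),interpolation=2)]))
"
```

```text
[ 0.50967886 -0.08466773  0.28492334] 0.2464126563505247 [ 0.64656871 -0.47788087 -0.56041126]
```

View pics/z7.png

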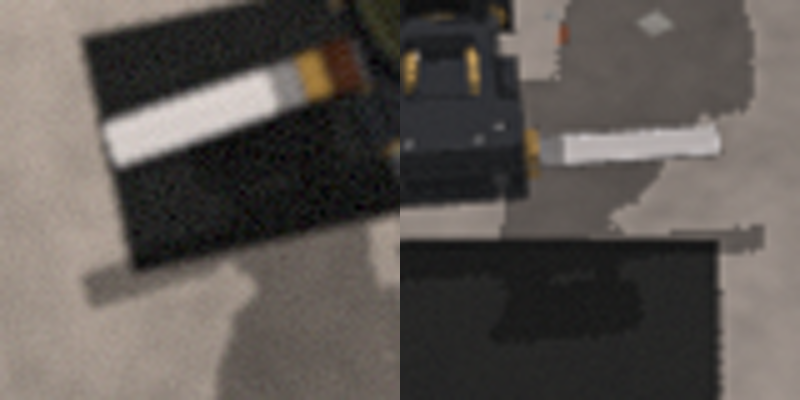

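```bash
python3 -c "
from h import *
np.set_printoptions(precision=4,suppress=True)
up=lambda p,s,o:(np.array(p)+.5)/s-.5+np.array(o)
s=r.get_state();p=np.array(s['tool_pos']);R=jaw()
for t,q in (((110,143),(320,139)),((274,88),(164,149))):
  X,e=tri(up(q,5,(200,130)),up(t,5,(220,190)));print(X,e,'tool',R.T@(X-p))
print('exp',p+R@[-.125,.1575,0],proj('top',p+R@[-.125,.1575,0]),proj('scene',p+R@[-.125,.1575,0]))
print(up((110,143),5,(220,190)),up((320,139),5,(200,130)))
for z in (.127,): print(onz('top',up((110,143),5,(220,190)),z),onz('scene',up((320,139),5,(200,130)),z))
"
```

```text
[0.4706 0.0353 0.1262] 0.00046537022202971395 tool [-0.1264  0.1573 -0.0001]
[ 0.4934 -0.0345  0.1264] 0.0007968857815302014 tool [-0.053   0.1572 -0.0001]
exp [0.4712 0.034  0.126 ] [242.1032 217.9655] [262.9242 157.5306]
[241.6 218.2] [263.6 157.4]
[0.4706 0.0351 0.127 ] [0.4714 0.0357 0.127 ]
```

```bash
cat >> h.py <<'E'
YB=92.5; SLOT=np.array([.5626,.187,.076]); xb=np.array([np.cos(np.radians(YB)),np.sin(np.radians(YB)),0])
TIP=np.array([-.1264,.1575,0])
def tcp_for_tip(tip,R): return np.asarray(tip)-R@TIP
E
python3 -c "
from h import *
R=Rdown(YB-90)
plan(tcp_for_tip(SLOT-.05*xb+[0,0,.03],R),R)
print(tcp_for_tip(SLOT-.05*xb+[0,0,.03],R))
"
```

```text
t 3.85 shift [-0.0721  0.0202  0.0873] turn [-0.003  0.345  0.001] dist 0.115
[0.57029446 0.01076789 0.2635    ]
```

arm_command:
  deltas:
    - {"dx": -0.015,"dy": 0,"dz": 0.018,"wx": 0,"wy": 0.08,"wz": 0}
    - {"dx": -0.035,"dy": 0,"dz": 0.042,"wx": 0,"wy": 0.18,"wz": 0}
    - {"dx": -0.055,"dy": 0.005,"dz": 0.067,"wx": 0,"wy": 0.28,"wz": 0}
    - {"dx": -0.072,"dy": 0.015,"dz": 0.087,"wx": 0,"wy": 0.345,"wz": 0}
    - {"dx": -0.072,"dy": 0.02,"dz": 0.087,"wx": 0,"wy": 0.345,"wz": 0}

```text
clock: 4.35
tool_pos: [0.5706, 0.0156, 0.2607]
eef_rot: [-0.511, 0.488, -0.487, 0.513]
contact_force: [-0.1, 0.7, -0.4]
opening: 0.248
```

```bash
python3 -c "
from h import *
np.set_printoptions(precision=4,suppress=True)
a=snap('top','top4');b=snap('scene','scene4')
s=r.get_state();p=np.array(s['tool_pos']);R=jaw();print(p,np.degrees(np.arctan2(R[1,2],R[0,2])))
print('tip',p+R@TIP,proj('top',p+R@TIP),proj('scene',p+R@TIP),'slot',proj('top',SLOT),proj('scene',SLOT))
R=Rdown(YB-90)
plan(tcp_for_tip(SLOT-.015*xb+[0,0,.0],R),R)
cv2.imwrite('pics/z8.png',np.hstack([cv2.resize(a[140:240,120:220],(400,400),interpolation=2),cv2.resize(b[150:250,270:370],(400,400),interpolation=2)]))
"
```

```text
[0.5686 0.0111 0.2604] 2.6744194419265668
tip [0.562  0.1372 0.1027] [195.0897 177.8633] [299.1751 199.673 ] slot [174.7154 180.0666] [319.9775 211.1442]
t 4.45 shift [-0.0346  0.0268  0.0019] turn [0.006 0.004 0.002] dist 0.044
```

View pics/z8.png

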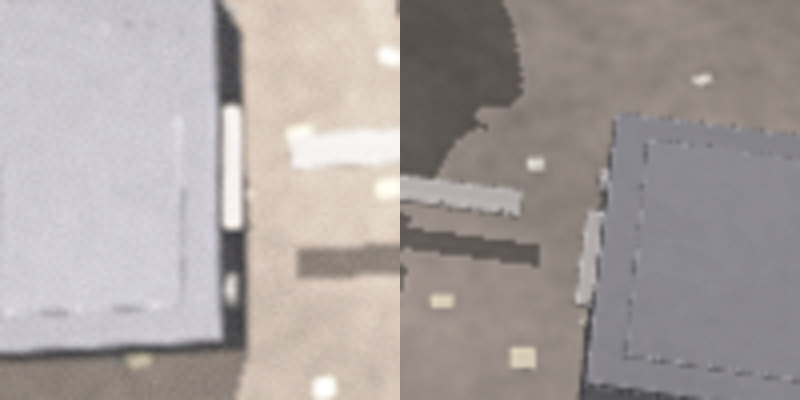

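arm_command:
  deltas:
    - {"dx": -0.008,"dy": 0.006,"dz": 0,"wx": 0,"wy": 0,"wz": 0}
    - {"dx": -0.02,"dy": 0.016,"dz": 0.001,"wx": 0,"wy": 0,"wz": 0}
    - {"dx": -0.03,"dy": 0.024,"dz": 0.001,"wx": 0,"wy": 0,"wz": 0}
    - {"dx": -0.03,"dy": 0.027,"dz": 0.001,"wx": 0,"wy": 0,"wz": 0}
    - {"dx": -0.03,"dy": 0.027,"dz": 0.001,"wx": 0,"wy": 0,"wz": 0}

```text
clock: 4.95
tool_pos: [0.5689, 0.0412, 0.235]
eef_rot: [0.512, -0.489, 0.488, -0.511]
contact_force: [0.1, -0.8, -1.6]
opening: 0.244
```

```bash
python3 -c "
from h import *
np.set_printoptions(precision=4,suppress=True)
P=[]
for i in range(3):
  a=snap('top','top5');b=snap('scene','scene5')
  s=r.get_state();p=np.array(s['tool_pos']);P.append(p)
print(np.array(P));p=np.mean(P,0);R=jaw();print(p,np.degrees(np.arctan2(R[1,2],R[0,2])),R[2])
print('tip',p+R@TIP,proj('top',p+R@TIP),proj('scene',p+R@TIP),'slot',proj('top',SLOT),proj('scene',SLOT))
cv2.imwrite('pics/z9.png',np.hstack([cv2.resize(a[140:220,150:230],(400,400),interpolation=2),cv2.resize(b[170:250,270:350],(400,400),interpolation=2)]))
"
```

```text
[[0.5693 0.0404 0.2357]
 [0.5694 0.0403 0.236 ]
 [0.5694 0.0404 0.236 ]]
[0.5694 0.0404 0.2359] 2.511700979387326 [ 0.0003 -1.      0.0007]
tip [0.5639 0.1666 0.0784] [183.6012 179.2436] [311.0853 209.3886] slot [174.7154 180.0666] [319.9775 211.1442]
```

View pics/z9.png

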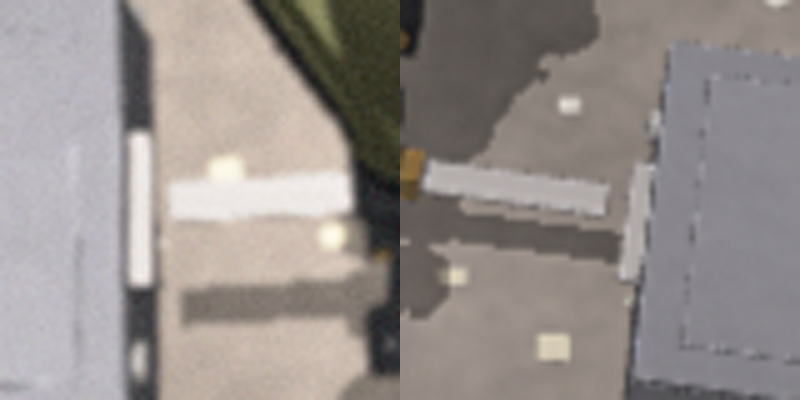

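arm_command:
  deltas:
    - {"dx": 0,"dy": 0.0024,"dz": 0,"wx": 0,"wy": 0,"wz": 0}
    - {"dx": -0.005,"dy": 0.0024,"dz": 0,"wx": 0,"wy": 0,"wz": 0}
    - {"dx": -0.01,"dy": 0.0024,"dz": 0,"wx": 0,"wy": 0,"wz": 0}
    - {"dx": -0.015,"dy": 0.0024,"dz": 0,"wx": 0,"wy": 0,"wz": 0}
    - {"dx": -0.015,"dy": 0.0024,"dz": 0,"wx": 0,"wy": 0,"wz": 0}
  grip_force: 55

```text
clock: 5.75
tool_pos: [0.5685, 0.0574, 0.2334]
eef_rot: [-0.511, 0.488, -0.488, 0.512]
contact_force: [-0.0, 0.9, -1.1]
opening: 0.245
```

arm_command:
  deltas:
    - {"dx": -0.004,"dy": 0,"dz": 0,"wx": 0,"wy": 0,"wz": 0}
    - {"dx": -0.009,"dy": 0,"dz": 0,"wx": 0,"wy": 0,"wz": 0}
    - {"dx": -0.014,"dy": 0,"dz": 0,"wx": 0,"wy": 0,"wz": 0}
    - {"dx": -0.014,"dy": 0,"dz": 0,"wx": 0,"wy": 0,"wz": 0}
    - {"dx": -0.014,"dy": 0,"dz": 0,"wx": 0,"wy": 0,"wz": 0}

```text
clock: 6.25
tool_pos: [0.5679, 0.07, 0.2333]
eef_rot: [0.511, -0.489, 0.489, -0.511]
contact_force: [0.0, -0.4, -1.3]
opening: 0.247
```

```bash
python3 -c "
from h import *
np.set_printoptions(precision=4,suppress=True)
a=snap('top','top6');b=snap('scene','scene6')
s=r.get_state();p=np.array(s['tool_pos']);R=jaw();print(p,s['contact_force'])
print('tip',p+R@TIP,proj('top',p+R@TIP),proj('scene',p+R@TIP),'slot',proj('top',SLOT),proj('scene',SLOT))
cv2.imwrite('pics/z10.png',np.hstack([cv2.resize(a[140:220,150:230],(400,400),interpolation=2),cv2.resize(b[170:250,270:350],(400,400),interpolation=2)]))
"
```

```text
[0.568  0.0696 0.2333] [ 0.2535 -0.5631 -1.6295]
tip [0.5624 0.1958 0.0757] [170.8256 180.2021] [323.8317 211.805 ] slot [174.7154 180.0666] [319.9775 211.1442]
```

View pics/z10.png

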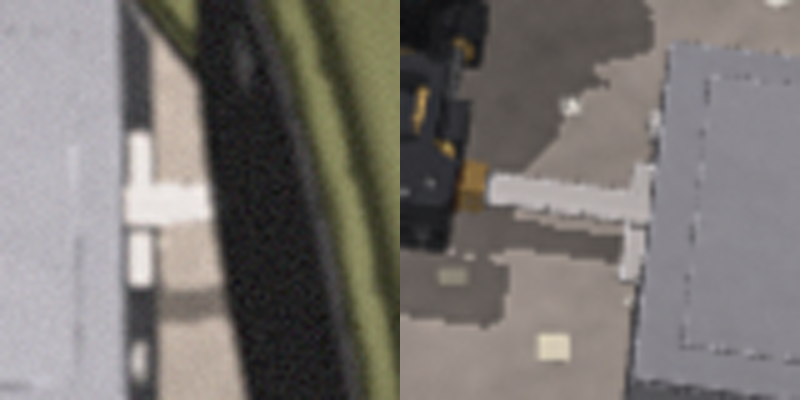

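arm_command:
  deltas:
    - {"dx": -0.004,"dy": 0,"dz": 0,"wx": 0,"wy": 0,"wz": 0}
    - {"dx": -0.009,"dy": 0,"dz": 0,"wx": 0,"wy": 0,"wz": 0}
    - {"dx": -0.014,"dy": 0,"dz": 0,"wx": 0,"wy": 0,"wz": 0}
    - {"dx": -0.014,"dy": 0,"dz": 0,"wx": 0,"wy": 0,"wz": 0}
    - {"dx": -0.014,"dy": 0,"dz": 0,"wx": 0,"wy": 0,"wz": 0}

```text
clock: 6.85
tool_pos: [0.5673, 0.0842, 0.2333]
eef_rot: [0.511, -0.489, 0.489, -0.511]
contact_force: [-0.7, -0.3, -0.5]
opening: 0.246
```

arm_command:
  deltas:
    - {"dx": 0,"dy": -0.004,"dz": 0,"wx": 0,"wy": 0,"wz": 0}
    - {"dx": -0.001,"dy": -0.011,"dz": 0,"wx": 0,"wy": 0,"wz": 0}
    - {"dx": -0.002,"dy": -0.018,"dz": 0,"wx": 0,"wy": 0,"wz": 0}
    - {"dx": -0.004,"dy": -0.025,"dz": 0,"wx": 0,"wy": 0,"wz": 0}
    - {"dx": -0.006,"dy": -0.032,"dz": 0,"wx": 0,"wy": 0,"wz": 0}

```text
clock: 7.35
tool_pos: [0.567, 0.0895, 0.266]
eef_rot: [0.511, -0.489, 0.489, -0.511]
contact_force: [0.8, -1.0, -3.0]
opening: 0.246
```

```bash
python3 -c "
from h import *
np.set_printoptions(precision=4,suppress=True)
a=snap('top','top7');b=snap('scene','scene7')
s=r.get_state();p=np.array(s['tool_pos']);R=jaw();print(p,s['contact_force'],s['moment'],R[2])
print('tip',p+R@TIP,proj('top',p+R@TIP),proj('scene',p+R@TIP))
cv2.imwrite('pics/z11.png',np.hstack([cv2.resize(a[120:240,90:210],(400,400),interpolation=2),cv2.resize(b[150:270,280:400],(400,400),interpolation=2)]))
"
```

```text
[0.5673 0.0903 0.2666] [-0.5009 -0.6851 -2.2781] [-0.3765 -0.0211  0.015 ] [-0.0006 -1.      0.0019]
tip [0.5619 0.2167 0.1091] [157.8084 177.5109] [334.91   203.7733]
```

View pics/z11.png

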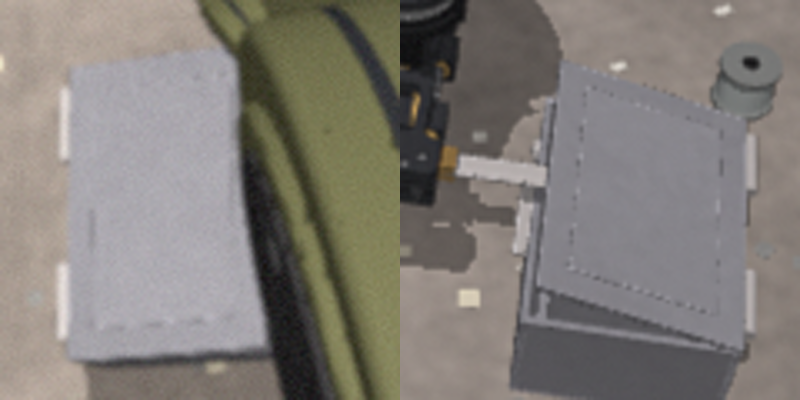

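arm_command:
  deltas:
    - {"dx": -0.0033,"dy": -0.0092,"dz": 0,"wx": 0,"wy": 0,"wz": 0}
    - {"dx": -0.0073,"dy": -0.0186,"dz": 0,"wx": 0,"wy": 0,"wz": 0}
    - {"dx": -0.0122,"dy": -0.0276,"dz": 0,"wx": 0,"wy": 0,"wz": 0}
    - {"dx": -0.018,"dy": -0.0362,"dz": 0,"wx": 0,"wy": 0,"wz": 0}
    - {"dx": -0.0243,"dy": -0.0442,"dz": 0,"wx": 0,"wy": 0,"wz": 0}

```text
clock: 7.95
tool_pos: [0.5659, 0.1147, 0.3105]
eef_rot: [-0.511, 0.489, -0.489, 0.511]
contact_force: [-0.4, -1.9, -1.8]
opening: 0.246
```

```bash
python3 -c "
from h import *
np.set_printoptions(precision=4,suppress=True)
b=snap('scene','scene8')
s=r.get_state();p=np.array(s['tool_pos']);R=jaw();print(p,s['contact_force'],s['moment'],R[2])
print('tip',p+R@TIP,proj('top',p+R@TIP),proj('scene',p+R@TIP))
cv2.imwrite('pics/z12.png',cv2.resize(b[130:270,270:410],(560,560),interpolation=2))
"
```

```text
[0.5662 0.1164 0.3117] [ 0.2948 -1.4998 -1.78  ] [-0.4361 -0.0821  0.0869] [-0.0022 -1.      0.0027]
tip [0.5607 0.243  0.1545] [139.1962 173.7383] [349.9956 191.7949]
```

View pics/z12.png

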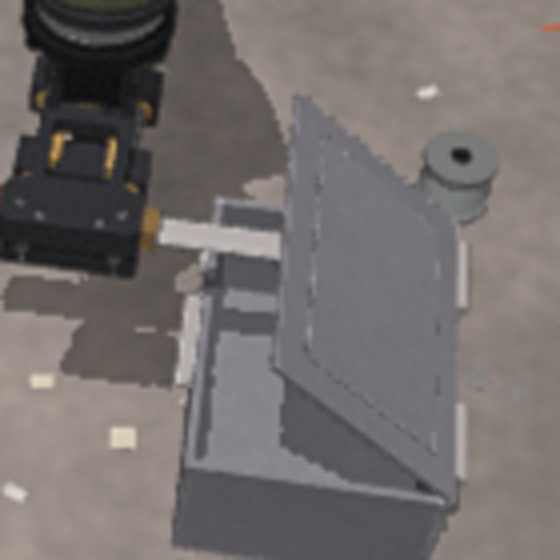

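arm_command:
  deltas:
    - {"dx": -0.006,"dy": -0.0073,"dz": 0,"wx": 0,"wy": 0,"wz": 0}
    - {"dx": -0.0138,"dy": -0.014,"dz": 0,"wx": 0,"wy": 0,"wz": 0}
    - {"dx": -0.0229,"dy": -0.0206,"dz": 0,"wx": 0,"wy": 0,"wz": 0}
    - {"dx": -0.0327,"dy": -0.0262,"dz": 0,"wx": 0,"wy": 0,"wz": 0}
    - {"dx": -0.0431,"dy": -0.0308,"dz": 0,"wx": 0,"wy": 0,"wz": 0}

```text
clock: 8.5
tool_pos: [0.564, 0.1582, 0.341]
eef_rot: [-0.511, 0.489, -0.489, 0.511]
contact_force: [0.3, -0.9, -1.2]
opening: 0.245
```

arm_command:
  deltas:
    - {"dx": -0.0107,"dy": -0.0036,"dz": 0,"wx": 0,"wy": 0,"wz": 0}
    - {"dx": -0.0217,"dy": -0.006,"dz": 0,"wx": 0,"wy": 0,"wz": 0}
    - {"dx": -0.0329,"dy": -0.0074,"dz": 0,"wx": 0,"wy": 0,"wz": 0}
    - {"dx": -0.0442,"dy": -0.0076,"dz": 0,"wx": 0,"wy": 0,"wz": 0}
    - {"dx": -0.0532,"dy": -0.007,"dz": 0,"wx": 0,"wy": 0,"wz": 0}

```text
clock: 9.0
tool_pos: [0.5616, 0.2119, 0.3473]
eef_rot: [-0.511, 0.489, -0.488, 0.512]
contact_force: [0.4, -1.4, 0.4]
opening: 0.248
```

```bash
python3 -c "
from h import *
np.set_printoptions(precision=4,suppress=True)
b=snap('scene','scene9')
s=r.get_state();p=np.array(s['tool_pos']);R=jaw();print(p,s['contact_force'],s['moment'],R[2])
print('tip',p+R@TIP,proj('top',p+R@TIP),proj('scene',p+R@TIP))
cv2.imwrite('pics/z13.png',cv2.resize(b[110:270,260:420],(560,560),interpolation=2))
"
```

```text
[0.5613 0.2135 0.3473] [ 0.9706 -0.163  -0.771 ] [-0.0607 -0.1612 -0.0637] [-0.0027 -1.      0.0005]
tip [0.5554 0.3402 0.1901] [ 82.7932 172.8128] [400.3358 186.2529]
```

View pics/z13.png

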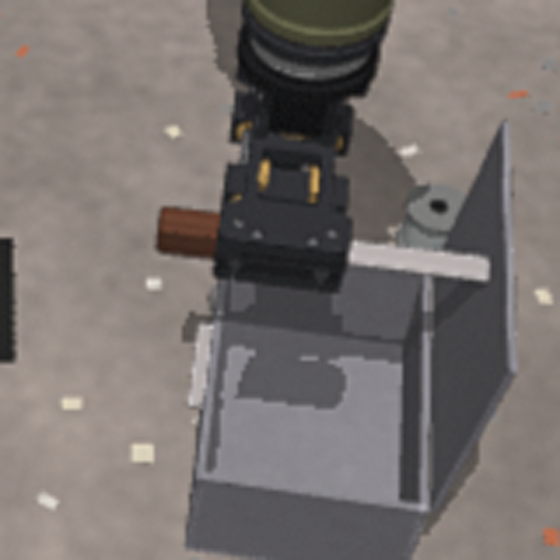

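```bash
python3 -c "
from h import *
plan([.504,-.077,.30],Rdown(11.4))
plan([.504,-.077,.1732],Rdown(11.4))
"
```

```text
t 9.05 shift [ 0.2876  0.0465 -0.0709] turn [-0.001 -0.193 -0.003] dist 0.3
t 9.05 shift [ 0.288   0.1733 -0.071 ] turn [-0.001 -0.193 -0.003] dist 0.343
```

arm_command:
  deltas:
    - {"dx": 0.03,"dy": 0,"dz": 0,"wx": 0,"wy": 0,"wz": 0}
    - {"dx": 0.07,"dy": 0,"dz": -0.01,"wx": 0,"wy": -0.03,"wz": 0}
    - {"dx": 0.11,"dy": 0.01,"dz": -0.02,"wx": 0,"wy": -0.06,"wz": 0}
    - {"dx": 0.15,"dy": 0.02,"dz": -0.03,"wx": 0,"wy": -0.1,"wz": 0}
    - {"dx": 0.19,"dy": 0.03,"dz": -0.045,"wx": 0,"wy": -0.15,"wz": 0}

```text
clock: 9.55
tool_pos: [0.5253, 0.0175, 0.317]
eef_rot: [-0.539, 0.457, -0.458, 0.54]
contact_force: [0.9, -1.4, -1.5]
opening: 0.246
```

```bash
python3 -c "
from h import *
plan([.504,-.077,.25],Rdown(11.4))
"
```

```text
t 9.55 shift [ 0.0899  0.0669 -0.0365] turn [-0.002 -0.044 -0.001] dist 0.118
```

arm_command:
  deltas:
    - {"dx": 0.03,"dy": 0.015,"dz": -0.012,"wx": 0,"wy": -0.02,"wz": 0}
    - {"dx": 0.06,"dy": 0.035,"dz": -0.025,"wx": 0,"wy": -0.03,"wz": 0}
    - {"dx": 0.09,"dy": 0.055,"dz": -0.036,"wx": 0,"wy": -0.04,"wz": 0}
    - {"dx": 0.09,"dy": 0.067,"dz": -0.036,"wx": 0,"wy": -0.044,"wz": 0}
    - {"dx": 0.09,"dy": 0.067,"dz": -0.036,"wx": 0,"wy": -0.044,"wz": 0}

```text
clock: 10.05
tool_pos: [0.5039, -0.0762, 0.2489]
eef_rot: [0.547, -0.45, 0.448, -0.546]
contact_force: [-0.5, -0.5, -1.5]
opening: 0.247
```

```bash
python3 -c "
from h import *
r.snapshot('top');r.snapshot('top')
plan([.504,-.077,.1732],Rdown(11.4))
"
```

```text
t 10.15 shift [ 0.0024  0.0773 -0.0015] turn [-0.002 -0.    -0.002] dist 0.077
```

arm_command:
  deltas:
    - {"dx": 0,"dy": 0.02,"dz": 0,"wx": 0,"wy": 0,"wz": 0}
    - {"dx": 0,"dy": 0.045,"dz": 0,"wx": 0,"wy": 0,"wz": 0}
    - {"dx": 0,"dy": 0.065,"dz": 0,"wx": 0,"wy": 0,"wz": 0}
    - {"dx": 0,"dy": 0.074,"dz": 0,"wx": 0,"wy": 0,"wz": 0}
    - {"dx": 0,"dy": 0.076,"dz": 0,"wx": 0,"wy": 0,"wz": 0}

```text
clock: 10.65
tool_pos: [0.5047, -0.0748, 0.1741]
eef_rot: [-0.547, 0.448, -0.448, 0.547]
contact_force: [-0.5, 0.4, -1.3]
opening: 0.243
```

```bash
python3 -c "
from h import *
s=r.get_state();print(s['tool_pos'],s['contact_force'])
a=snap('top','top10');b=snap('scene','scene10');s=r.get_state();print(s['tool_pos'],s['contact_force'])
cv2.imwrite('pics/z14.png',np.hstack([cv2.resize(a[170:250,230:330],(400,320),interpolation=2),cv2.resize(b[160:240,170:270],(400,320),interpolation=2)]))
"
```

```text
[ 0.50469036 -0.07475146  0.17414926] [-0.46730618  0.39071167 -1.26606215]
[ 0.50471597 -0.07540274  0.17488423] [ 0.74315552 -0.34928534 -0.76553823]
```

View pics/z14.png

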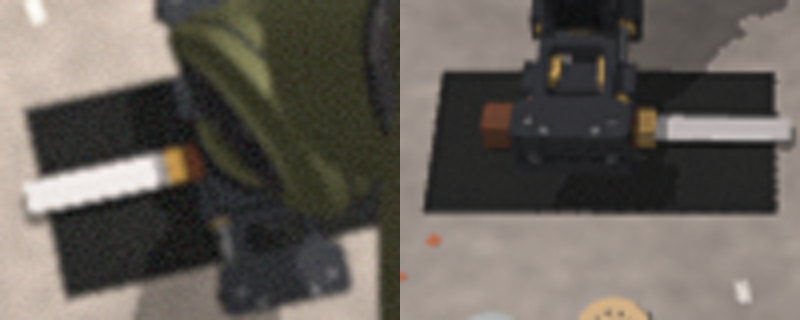

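arm_command:
  deltas:
    - {"dx": 0,"dy": 0.0015,"dz": 0,"wx": 0,"wy": 0,"wz": 0}
    - {"dx": 0,"dy": 0.0015,"dz": 0,"wx": 0,"wy": 0,"wz": 0}
    - {"dx": 0,"dy": 0.0015,"dz": 0,"wx": 0,"wy": 0,"wz": 0}
    - {"dx": 0,"dy": 0.0015,"dz": 0,"wx": 0,"wy": 0,"wz": 0}
    - {"dx": 0,"dy": 0.0015,"dz": 0,"wx": 0,"wy": 0,"wz": 0}

```text
clock: 11.25
tool_pos: [0.5043, -0.0762, 0.173]
eef_rot: [-0.547, 0.448, -0.449, 0.547]
contact_force: [-0.5, 0.1, -1.1]
opening: 0.24
```

arm_command:
  deltas:
    - {"dx": 0,"dy": 0,"dz": 0,"wx": 0,"wy": 0,"wz": 0}
    - {"dx": 0,"dy": 0,"dz": 0,"wx": 0,"wy": 0,"wz": 0}
    - {"dx": 0,"dy": 0,"dz": 0,"wx": 0,"wy": 0,"wz": 0}
    - {"dx": 0,"dy": 0,"dz": 0,"wx": 0,"wy": 0,"wz": 0}
    - {"dx": 0,"dy": 0,"dz": 0,"wx": 0,"wy": 0,"wz": 0}
  claw: 0.3

```text
clock: 11.75
tool_pos: [0.5042, -0.0761, 0.1728]
eef_rot: [-0.547, 0.448, -0.448, 0.547]
contact_force: [-0.8, -0.3, 0.0]
opening: 0.645
```

arm_command:
  deltas:
    - {"dx": 0,"dy": -0.01,"dz": 0,"wx": 0,"wy": 0,"wz": 0}
    - {"dx": 0,"dy": -0.03,"dz": 0,"wx": 0,"wy": 0,"wz": 0}
    - {"dx": 0,"dy": -0.06,"dz": 0,"wx": 0,"wy": 0,"wz": 0}
    - {"dx": 0,"dy": -0.1,"dz": 0,"wx": 0,"wy": 0,"wz": 0}
    - {"dx": 0,"dy": -0.14,"dz": 0,"wx": 0,"wy": 0,"wz": 0}

```text
clock: 12.25
tool_pos: [0.5037, -0.0762, 0.3147]
eef_rot: [0.547, -0.449, 0.448, -0.547]
contact_force: [0.8, -0.3, -0.2]
opening: 0.65
```

```bash
python3 -c "
from h import *
plan([.5600,-.2535,.28],Rdown(-77.2))
plan([.4700,-.2740,.28],Rdown(-77.2))
b=snap('scene','scene11');a=snap('top','top11')
"
```

```text
t 12.25 shift [0.1849 0.0347 0.0205] turn [1.000e-03 1.967e+00 1.000e-03] dist 0.189
t 12.25 shift [ 0.1874  0.0348 -0.0718] turn [1.000e-03 1.967e+00 1.000e-03] dist 0.204
```

View pics/scene11.png

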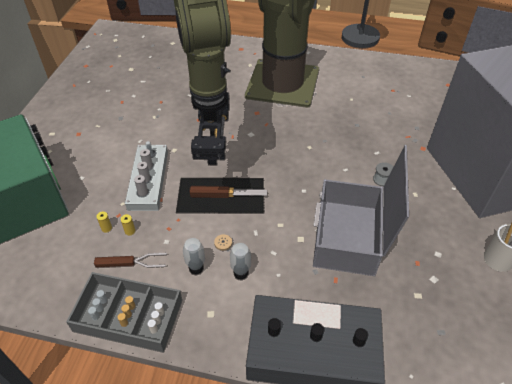

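Candidates for the shields: chrome caps on the chassis at top-view pixels (368,180), (374,200) and (380,220). The yellow caps standing on the counter at (361,143) and (385,141) are the look-alikes. Crop z1 confirmed the three chrome ones, and the tube at (378,240) is bare. I'm reaching for the chrome ones.

arm_command:
  deltas:
    - {"dx": 0.02,"dy": 0,"dz": -0.007,"wx": 0,"wy": 0.18,"wz": 0}
    - {"dx": 0.045,"dy": 0,"dz": -0.016,"wx": 0,"wy": 0.37,"wz": 0}
    - {"dx": 0.07,"dy": 0,"dz": -0.026,"wx": 0,"wy": 0.56,"wz": 0}
    - {"dx": 0.095,"dy": 0,"dz": -0.036,"wx": 0,"wy": 0.75,"wz": 0}
    - {"dx": 0.12,"dy": 0,"dz": -0.046,"wx": 0,"wy": 0.94,"wz": 0}

```text
clock: 12.85
tool_pos: [0.4819, -0.2038, 0.3126]
eef_rot: [-0.347, 0.617, -0.616, 0.346]
contact_force: [0.5, 0.8, -0.1]
opening: 0.647
```

```bash
python3 -c "
from h import *
plan([.4700,-.2730,.28],Rdown(-77.3))
"
```

```text
t 12.85 shift [0.0653 0.0326 0.0259] turn [1.000e-03 1.021e+00 1.000e-03] dist 0.077
```

arm_command:
  deltas:
    - {"dx": 0.015,"dy": 0,"dz": 0.006,"wx": 0,"wy": 0.18,"wz": 0}
    - {"dx": 0.03,"dy": 0.005,"dz": 0.012,"wx": 0,"wy": 0.37,"wz": 0}
    - {"dx": 0.045,"dy": 0.01,"dz": 0.018,"wx": 0,"wy": 0.56,"wz": 0}
    - {"dx": 0.06,"dy": 0.015,"dz": 0.024,"wx": 0,"wy": 0.75,"wz": 0}
    - {"dx": 0.065,"dy": 0.02,"dz": 0.026,"wx": 0,"wy": 0.94,"wz": 0}

```text
clock: 13.35
tool_pos: [0.4703, -0.2738, 0.2924]
eef_rot: [0.1, -0.7, 0.7, -0.099]
contact_force: [0.1, -0.1, -0.3]
opening: 0.65
```

```bash
python3 -c "
from h import *
a=snap('top','top12');b=snap('scene','scene12')
plan([.4700,-.2730,.215],Rdown(-77.3))
s=r.get_state();p=np.array(s['tool_pos']);print(p);R=jaw()
for k in(-.028,.028): print(proj('top',p+R@[0,.166,k]),proj('scene',p+R@[0,.166,k]))
cv2.imwrite('pics/z15.png',np.hstack([cv2.resize(a[150:250,330:430],(400,400),interpolation=2),cv2.resize(b[110:210,100:200],(400,400),interpolation=2)]))
"
```

```text
t 13.45 shift [0.0004 0.0771 0.0002] turn [0.    0.086 0.003] dist 0.077
[ 0.47051419 -0.2726666   0.2920557 ]
[374.73663475 221.17885773] [152.85371026 137.5604592 ]
[399.30366399 213.46004744] [130.09201134 138.6290682 ]
```

View pics/z15.png

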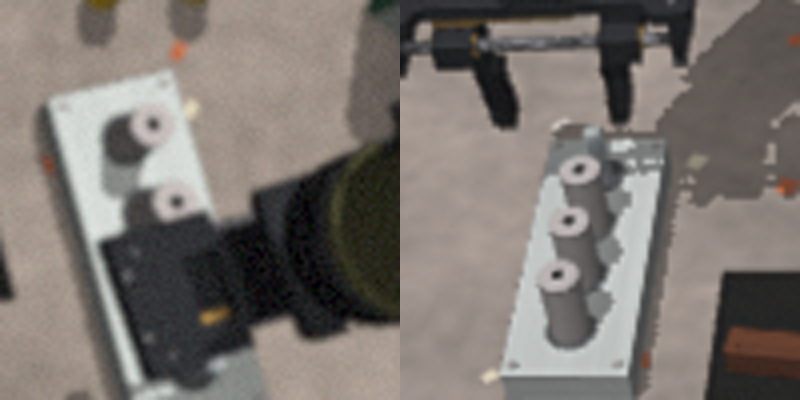

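arm_command:
  deltas:
    - {"dx": 0,"dy": 0.015,"dz": 0,"wx": 0,"wy": 0.08,"wz": 0}
    - {"dx": 0,"dy": 0.035,"dz": 0,"wx": 0,"wy": 0.085,"wz": 0}
    - {"dx": 0,"dy": 0.055,"dz": 0,"wx": 0,"wy": 0.085,"wz": 0}
    - {"dx": 0,"dy": 0.07,"dz": 0,"wx": 0,"wy": 0.085,"wz": 0}
    - {"dx": 0,"dy": 0.077,"dz": 0,"wx": 0,"wy": 0.085,"wz": 0}

```text
clock: 13.95
tool_pos: [0.4711, -0.2708, 0.2147]
eef_rot: [-0.081, 0.703, -0.702, 0.08]
contact_force: [-0.4, 0.5, -0.1]
opening: 0.646
```

arm_command:
  deltas:
    - {"dx": 0,"dy": 0,"dz": 0,"wx": 0,"wy": 0,"wz": 0}
    - {"dx": 0,"dy": 0,"dz": 0,"wx": 0,"wy": 0,"wz": 0}
    - {"dx": 0,"dy": 0,"dz": 0,"wx": 0,"wy": 0,"wz": 0}
    - {"dx": 0,"dy": 0,"dz": 0,"wx": 0,"wy": 0,"wz": 0}
    - {"dx": 0,"dy": 0,"dz": 0,"wx": 0,"wy": 0,"wz": 0}
  claw: -1
  grip_force: 20

```text
clock: 14.45
tool_pos: [0.4716, -0.2721, 0.2165]
eef_rot: [0.079, -0.702, 0.703, -0.08]
contact_force: [-0.1, -0.1, 3.5]
opening: 0.291
```

arm_command:
  deltas:
    - {"dx": 0,"dy": 0,"dz": 0,"wx": 0,"wy": 0,"wz": 0}
    - {"dx": 0,"dy": 0,"dz": 0,"wx": 0,"wy": 0,"wz": 0}
    - {"dx": 0,"dy": -0.005,"dz": 0,"wx": 0,"wy": 0,"wz": 0}
    - {"dx": 0,"dy": -0.015,"dz": 0,"wx": 0,"wy": 0,"wz": 0}
    - {"dx": 0,"dy": -0.03,"dz": 0,"wx": 0,"wy": 0,"wz": 0}

```text
clock: 14.95
tool_pos: [0.471, -0.2717, 0.246]
eef_rot: [-0.08, 0.703, -0.702, 0.079]
contact_force: [0.2, -0.6, -0.6]
opening: 0.287
```

```bash
python3 -c "
from h import *
plan([.515,.218,.33],Rdown(2.5))
"
```

```text
t 14.95 shift [-0.1518 -0.0837 -0.4677] turn [ 2.00e-03 -1.77e+00  1.00e-03] dist 0.499
```

arm_command:
  deltas:
    - {"dx": 0,"dy": -0.035,"dz": 0,"wx": 0,"wy": 0,"wz": 0}
    - {"dx": -0.005,"dy": -0.075,"dz": -0.02,"wx": 0,"wy": -0.15,"wz": 0}
    - {"dx": -0.015,"dy": -0.084,"dz": -0.06,"wx": 0,"wy": -0.33,"wz": 0}
    - {"dx": -0.03,"dy": -0.084,"dz": -0.1,"wx": 0,"wy": -0.51,"wz": 0}
    - {"dx": -0.045,"dy": -0.084,"dz": -0.14,"wx": 0,"wy": -0.69,"wz": 0}

```text
clock: 15.45
tool_pos: [0.484, -0.1243, 0.3312]
eef_rot: [0.265, -0.655, 0.656, -0.266]
contact_force: [1.4, 0.3, -0.5]
opening: 0.292
```

```bash
python3 -c "
from h import *
plan([.515,.218,.33],Rdown(2.5))
"
```

```text
t 15.45 shift [-0.2608  0.001  -0.2239] turn [-0.003 -1.074  0.   ] dist 0.344
```

arm_command:
  deltas:
    - {"dx": -0.03,"dy": 0,"dz": -0.025,"wx": 0,"wy": -0.15,"wz": 0}
    - {"dx": -0.065,"dy": 0,"dz": -0.055,"wx": 0,"wy": -0.33,"wz": 0}
    - {"dx": -0.1,"dy": 0,"dz": -0.085,"wx": 0,"wy": -0.51,"wz": 0}
    - {"dx": -0.135,"dy": 0,"dz": -0.115,"wx": 0,"wy": -0.69,"wz": 0}
    - {"dx": -0.17,"dy": 0,"dz": -0.145,"wx": 0,"wy": -0.87,"wz": 0}

```text
clock: 15.95
tool_pos: [0.5058, 0.0987, 0.3305]
eef_rot: [0.47, -0.528, 0.528, -0.47]
contact_force: [0.3, -0.1, 0.7]
opening: 0.286
```

```bash
python3 -c "
from h import *
plan([.515,.218,.33],Rdown(2.5))
"
```

```text
t 15.95 shift [-0.1196  0.0004 -0.0046] turn [-0.001 -0.203  0.001] dist 0.12
```

arm_command:
  deltas:
    - {"dx": -0.03,"dy": 0,"dz": -0.001,"wx": 0,"wy": -0.07,"wz": 0}
    - {"dx": -0.065,"dy": 0,"dz": -0.003,"wx": 0,"wy": -0.14,"wz": 0}
    - {"dx": -0.1,"dy": 0,"dz": -0.004,"wx": 0,"wy": -0.2,"wz": 0}
    - {"dx": -0.119,"dy": 0,"dz": -0.004,"wx": 0,"wy": -0.2,"wz": 0}
    - {"dx": -0.119,"dy": 0,"dz": -0.004,"wx": 0,"wy": -0.2,"wz": 0}

```text
clock: 16.45
tool_pos: [0.516, 0.219, 0.3305]
eef_rot: [-0.509, 0.49, -0.489, 0.511]
contact_force: [-0.2, 0.9, -0.6]
opening: 0.289
```

```bash
python3 -c "
from h import *
b=snap('scene','scene13');a=snap('top','top13')
plan([.515,.218,.193],Rdown(2.5))
cv2.imwrite('pics/z16.png',np.hstack([cv2.resize(a[120:240,90:210],(400,400),interpolation=2),cv2.resize(b[140:280,280:420],(400,400),interpolation=2)]))
"
```

```text
t 16.55 shift [-0.0036  0.1369 -0.0011] turn [ 0.    -0.01   0.002] dist 0.137
```

View pics/z16.png

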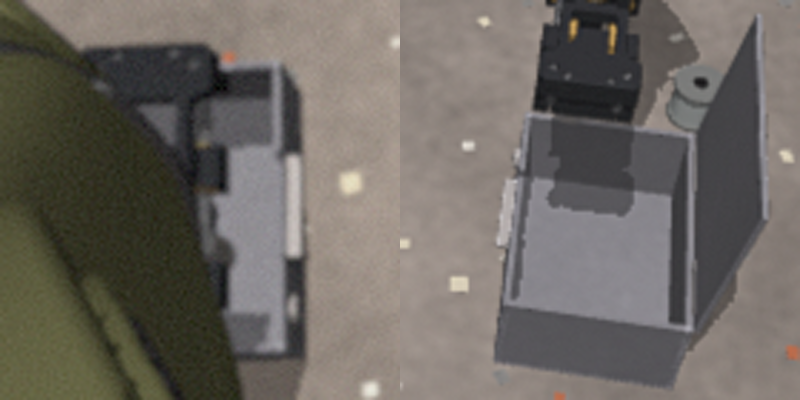

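arm_command:
  deltas:
    - {"dx": 0,"dy": 0.03,"dz": 0,"wx": 0,"wy": 0,"wz": 0}
    - {"dx": 0,"dy": 0.065,"dz": 0,"wx": 0,"wy": 0,"wz": 0}
    - {"dx": 0,"dy": 0.1,"dz": 0,"wx": 0,"wy": 0,"wz": 0}
    - {"dx": 0,"dy": 0.125,"dz": 0,"wx": 0,"wy": 0,"wz": 0}
    - {"dx": 0,"dy": 0.136,"dz": 0,"wx": 0,"wy": 0,"wz": 0}

```text
clock: 17.05
tool_pos: [0.5159, 0.213, 0.1919]
eef_rot: [0.51, -0.491, 0.492, -0.507]
contact_force: [0.2, 0.8, -0.8]
opening: 0.29
```

arm_command:
  deltas:
    - {"dx": 0,"dy": 0,"dz": 0,"wx": 0,"wy": 0,"wz": 0}
    - {"dx": 0,"dy": 0,"dz": 0,"wx": 0,"wy": 0,"wz": 0}
    - {"dx": 0,"dy": 0,"dz": 0,"wx": 0,"wy": 0,"wz": 0}
    - {"dx": 0,"dy": 0,"dz": 0,"wx": 0,"wy": 0,"wz": 0}
    - {"dx": 0,"dy": 0,"dz": 0,"wx": 0,"wy": 0,"wz": 0}
  claw: -0.1

```text
clock: 17.55
tool_pos: [0.5167, 0.2156, 0.1947]
eef_rot: [-0.508, 0.491, -0.491, 0.509]
contact_force: [-0.4, -0.5, 0.5]
opening: 0.452
```

arm_command:
  deltas:
    - {"dx": 0,"dy": -0.02,"dz": 0,"wx": 0,"wy": 0,"wz": 0}
    - {"dx": 0,"dy": -0.05,"dz": 0,"wx": 0,"wy": 0,"wz": 0}
    - {"dx": 0,"dy": -0.09,"dz": 0,"wx": 0,"wy": 0,"wz": 0}
    - {"dx": 0.01,"dy": -0.13,"dz": 0,"wx": 0,"wy": 0,"wz": 0}
    - {"dx": 0.04,"dy": -0.137,"dz": 0,"wx": 0,"wy": 0,"wz": 0}

```text
clock: 18.05
tool_pos: [0.5186, 0.1792, 0.3357]
eef_rot: [-0.506, 0.489, -0.49, 0.514]
contact_force: [1.5, -0.7, -0.4]
opening: 0.45
```

```bash
python3 -c "
from h import *
b=snap('scene','scene14');a=snap('top','top14')
plan([.515,-.263,.33],Rdown(-77.3))
cv2.imwrite('pics/z17.png',np.hstack([cv2.resize(a[120:240,90:210],(400,400),interpolation=2),cv2.resize(b[140:280,280:420],(400,400),interpolation=2)]))
"
```

```text
t 18.15 shift [ 0.4341  0.0041 -0.0168] turn [-6.000e-03  1.756e+00  1.000e-03] dist 0.434
```

View pics/z17.png

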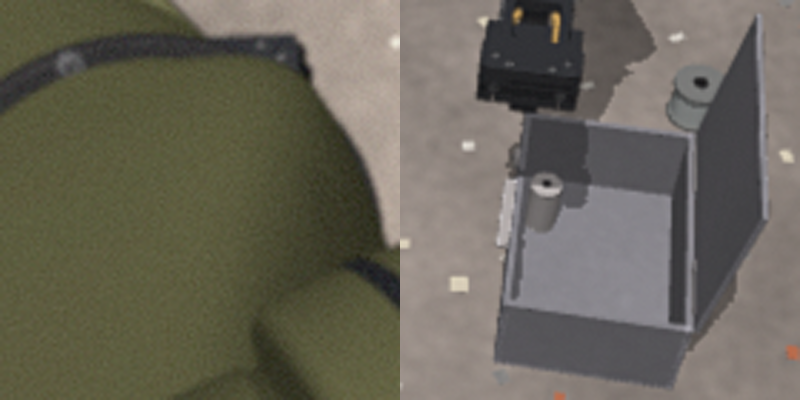

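arm_command:
  deltas:
    - {"dx": 0.03,"dy": 0,"dz": 0,"wx": 0,"wy": 0.15,"wz": 0}
    - {"dx": 0.075,"dy": 0,"dz": -0.002,"wx": 0,"wy": 0.33,"wz": 0}
    - {"dx": 0.12,"dy": 0,"dz": -0.004,"wx": 0,"wy": 0.51,"wz": 0}
    - {"dx": 0.165,"dy": 0,"dz": -0.006,"wx": 0,"wy": 0.69,"wz": 0}
    - {"dx": 0.21,"dy": 0,"dz": -0.008,"wx": 0,"wy": 0.87,"wz": 0}
  claw: 0.3

```text
clock: 18.65
tool_pos: [0.5171, -0.0357, 0.3305]
eef_rot: [-0.314, 0.634, -0.634, 0.313]
contact_force: [0.2, 0.8, -0.2]
opening: 0.659
```

```bash
python3 -c "
from h import *
plan([.515,-.263,.30],Rdown(-77.3))
"
```

```text
t 18.65 shift [0.1819 0.0305 0.1363] turn [0.001 0.887 0.   ] dist 0.229
```

arm_command:
  deltas:
    - {"dx": 0.036,"dy": 0,"dz": 0.027,"wx": 0,"wy": 0.18,"wz": 0}
    - {"dx": 0.072,"dy": 0,"dz": 0.054,"wx": 0,"wy": 0.36,"wz": 0}
    - {"dx": 0.108,"dy": 0.01,"dz": 0.081,"wx": 0,"wy": 0.54,"wz": 0}
    - {"dx": 0.145,"dy": 0.02,"dz": 0.109,"wx": 0,"wy": 0.72,"wz": 0}
    - {"dx": 0.18,"dy": 0.03,"dz": 0.135,"wx": 0,"wy": 0.885,"wz": 0}

```text
clock: 19.15
tool_pos: [0.5165, -0.2611, 0.3002]
eef_rot: [-0.079, 0.703, -0.703, 0.079]
contact_force: [0.6, -0.3, -0.4]
opening: 0.65
```

```bash
python3 -c "
from h import *
r.snapshot('top');r.snapshot('top');s=r.get_state();print(s['tool_pos'])
plan([.515,-.263,.215],Rdown(-77.3))
"
```

```text
[ 0.51456286 -0.26650991  0.29929202]
t 19.25 shift [-0.0015  0.0843 -0.0037] turn [-0.006 -0.008  0.005] dist 0.084
```

arm_command:
  deltas:
    - {"dx": 0,"dy": 0.02,"dz": -0.001,"wx": 0,"wy": 0,"wz": 0}
    - {"dx": 0,"dy": 0.04,"dz": -0.002,"wx": 0,"wy": 0,"wz": 0}
    - {"dx": 0,"dy": 0.06,"dz": -0.002,"wx": 0,"wy": 0,"wz": 0}
    - {"dx": 0,"dy": 0.075,"dz": -0.002,"wx": 0,"wy": 0,"wz": 0}
    - {"dx": 0,"dy": 0.085,"dz": -0.002,"wx": 0,"wy": 0,"wz": 0}

```text
clock: 19.75
tool_pos: [0.5161, -0.2566, 0.2145]
eef_rot: [-0.082, 0.703, -0.702, 0.081]
contact_force: [-0.6, -0.2, -1.1]
opening: 0.655
```

arm_command:
  deltas:
    - {"dx": 0,"dy": 0,"dz": 0,"wx": 0,"wy": 0,"wz": 0}
    - {"dx": 0,"dy": 0,"dz": 0,"wx": 0,"wy": 0,"wz": 0}
    - {"dx": 0,"dy": 0,"dz": 0,"wx": 0,"wy": 0,"wz": 0}
    - {"dx": 0,"dy": 0,"dz": 0,"wx": 0,"wy": 0,"wz": 0}
    - {"dx": 0,"dy": 0,"dz": 0,"wx": 0,"wy": 0,"wz": 0}
  claw: -1
  grip_force: 20

```text
clock: 20.25
tool_pos: [0.5166, -0.259, 0.2168]
eef_rot: [0.079, -0.701, 0.704, -0.081]
contact_force: [0.8, -4.0, 0.7]
opening: 0.289
```

arm_command:
  deltas:
    - {"dx": 0,"dy": 0,"dz": 0,"wx": 0,"wy": 0,"wz": 0}
    - {"dx": 0,"dy": 0,"dz": 0,"wx": 0,"wy": 0,"wz": 0}
    - {"dx": 0,"dy": -0.01,"dz": 0,"wx": 0,"wy": 0,"wz": 0}
    - {"dx": 0,"dy": -0.035,"dz": 0,"wx": 0,"wy": 0,"wz": 0}
    - {"dx": 0,"dy": -0.07,"dz": 0,"wx": 0,"wy": 0,"wz": 0}

```text
clock: 20.75
tool_pos: [0.5154, -0.2569, 0.285]
eef_rot: [-0.082, 0.704, -0.701, 0.079]
contact_force: [-0.2, -0.2, -0.4]
opening: 0.291
```

```bash
python3 -c "
from h import *
plan([.565,.275,.33],Rdown(2.5))
"
```

```text
t 20.75 shift [-0.1687 -0.0439 -0.507 ] turn [ 7.000e-03 -1.765e+00  1.000e-03] dist 0.536
```

arm_command:
  deltas:
    - {"dx": -0.003,"dy": -0.03,"dz": -0.02,"wx": 0,"wy": -0.15,"wz": 0}
    - {"dx": -0.01,"dy": -0.044,"dz": -0.055,"wx": 0,"wy": -0.33,"wz": 0}
    - {"dx": -0.02,"dy": -0.044,"dz": -0.095,"wx": 0,"wy": -0.51,"wz": 0}
    - {"dx": -0.035,"dy": -0.044,"dz": -0.14,"wx": 0,"wy": -0.69,"wz": 0}
    - {"dx": -0.05,"dy": -0.044,"dz": -0.18,"wx": 0,"wy": -0.87,"wz": 0}

```text
clock: 21.25
tool_pos: [0.523, -0.068, 0.3298]
eef_rot: [-0.314, 0.635, -0.633, 0.313]
contact_force: [1.3, 0.0, -0.4]
opening: 0.293
```

```bash
python3 -c "
from h import *
plan([.565,.275,.33],Rdown(2.5))
"
```

```text
t 21.25 shift [-2.982e-01  2.000e-04 -1.746e-01] turn [ 0.003 -0.885 -0.001] dist 0.346
```

arm_command:
  deltas:
    - {"dx": -0.03,"dy": 0,"dz": -0.018,"wx": 0,"wy": -0.15,"wz": 0}
    - {"dx": -0.07,"dy": 0,"dz": -0.041,"wx": 0,"wy": -0.33,"wz": 0}
    - {"dx": -0.11,"dy": 0,"dz": -0.064,"wx": 0,"wy": -0.51,"wz": 0}
    - {"dx": -0.15,"dy": 0,"dz": -0.088,"wx": 0,"wy": -0.69,"wz": 0}
    - {"dx": -0.19,"dy": 0,"dz": -0.111,"wx": 0,"wy": -0.87,"wz": 0}

```text
clock: 21.75
tool_pos: [0.5514, 0.1497, 0.3296]
eef_rot: [0.509, -0.493, 0.491, -0.507]
contact_force: [0.2, -0.2, -1.0]
opening: 0.286
```

```bash
python3 -c "
from h import *
plan([.565,.275,.33],Rdown(2.5))
"
```

```text
t 21.75 shift [-0.1248 -0.0005  0.0175] turn [ 0.003 -0.015  0.   ] dist 0.126
```

arm_command:
  deltas:
    - {"dx": -0.035,"dy": 0,"dz": 0.005,"wx": 0,"wy": -0.01,"wz": 0}
    - {"dx": -0.075,"dy": 0,"dz": 0.011,"wx": 0,"wy": -0.01,"wz": 0}
    - {"dx": -0.11,"dy": 0,"dz": 0.016,"wx": 0,"wy": -0.01,"wz": 0}
    - {"dx": -0.124,"dy": 0,"dz": 0.0175,"wx": 0,"wy": -0.01,"wz": 0}
    - {"dx": -0.124,"dy": 0,"dz": 0.0175,"wx": 0,"wy": -0.01,"wz": 0}

```text
clock: 22.25
tool_pos: [0.5658, 0.274, 0.3294]
eef_rot: [0.509, -0.492, 0.49, -0.509]
contact_force: [-0.6, 0.2, -0.6]
opening: 0.291
```

```bash
python3 -c "
from h import *
b=snap('scene','scene15')
r.snapshot('top')
plan([.565,.275,.193],Rdown(2.5))
cv2.imwrite('pics/z18.png',cv2.resize(b[120:280,260:420],(560,560),interpolation=2))
"
```

```text
t 22.35 shift [-0.0057  0.1362 -0.0015] turn [ 0.002 -0.016  0.004] dist 0.136
```

View pics/z18.png

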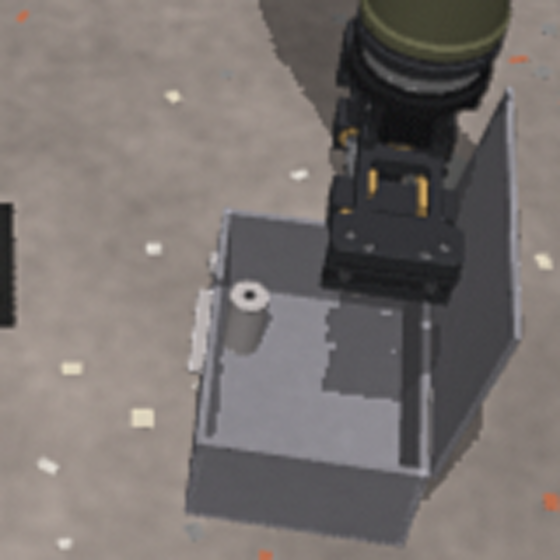

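arm_command:
  deltas:
    - {"dx": 0,"dy": 0.03,"dz": 0,"wx": 0,"wy": 0,"wz": 0}
    - {"dx": 0,"dy": 0.065,"dz": 0,"wx": 0,"wy": 0,"wz": 0}
    - {"dx": 0,"dy": 0.1,"dz": 0,"wx": 0,"wy": 0,"wz": 0}
    - {"dx": 0,"dy": 0.125,"dz": 0,"wx": 0,"wy": 0,"wz": 0}
    - {"dx": 0,"dy": 0.136,"dz": 0,"wx": 0,"wy": 0,"wz": 0}

```text
clock: 22.85
tool_pos: [0.5667, 0.2681, 0.1914]
eef_rot: [0.509, -0.492, 0.493, -0.505]
contact_force: [-0.1, 0.2, 0.2]
opening: 0.287
```

arm_command:
  deltas:
    - {"dx": 0,"dy": 0,"dz": 0,"wx": 0,"wy": 0,"wz": 0}
    - {"dx": 0,"dy": 0,"dz": 0,"wx": 0,"wy": 0,"wz": 0}
    - {"dx": 0,"dy": 0,"dz": 0,"wx": 0,"wy": 0,"wz": 0}
    - {"dx": 0,"dy": 0,"dz": 0,"wx": 0,"wy": 0,"wz": 0}
    - {"dx": 0,"dy": 0,"dz": 0,"wx": 0,"wy": 0,"wz": 0}
  claw: -0.1

```text
clock: 23.35
tool_pos: [0.5674, 0.2718, 0.1947]
eef_rot: [-0.507, 0.492, -0.492, 0.508]
contact_force: [0.8, -0.8, -0.0]
opening: 0.451
```

arm_command:
  deltas:
    - {"dx": 0,"dy": -0.02,"dz": 0,"wx": 0,"wy": 0,"wz": 0}
    - {"dx": 0,"dy": -0.05,"dz": 0,"wx": 0,"wy": 0,"wz": 0}
    - {"dx": 0,"dy": -0.09,"dz": 0,"wx": 0,"wy": 0,"wz": 0}
    - {"dx": 0.02,"dy": -0.13,"dz": 0,"wx": 0,"wy": 0,"wz": 0}
    - {"dx": 0.06,"dy": -0.137,"dz": 0,"wx": 0,"wy": 0,"wz": 0}

```text
clock: 23.85
tool_pos: [0.5696, 0.216, 0.3363]
eef_rot: [-0.505, 0.49, -0.491, 0.514]
contact_force: [1.7, 0.2, -0.8]
opening: 0.455
```

```bash
python3 -c "
from h import *
b=snap('scene','scene16')
plan([.56,-.2527,.33],Rdown(-77.3))
cv2.imwrite('pics/z19.png',cv2.resize(b[120:280,260:420],(560,560),interpolation=2))
"
```

```text
t 23.9 shift [ 0.4566  0.0069 -0.0229] turn [-1.100e-02  1.751e+00  1.000e-03] dist 0.457
```

View pics/z19.png

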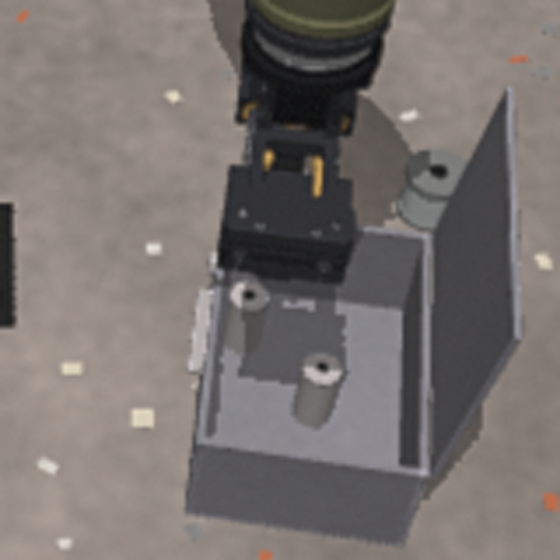

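arm_command:
  deltas:
    - {"dx": 0.03,"dy": 0,"dz": 0,"wx": 0,"wy": 0.15,"wz": 0}
    - {"dx": 0.075,"dy": 0,"dz": -0.003,"wx": 0,"wy": 0.33,"wz": 0}
    - {"dx": 0.12,"dy": 0,"dz": -0.005,"wx": 0,"wy": 0.51,"wz": 0}
    - {"dx": 0.165,"dy": 0,"dz": -0.008,"wx": 0,"wy": 0.69,"wz": 0}
    - {"dx": 0.21,"dy": 0,"dz": -0.011,"wx": 0,"wy": 0.87,"wz": 0}
  claw: 0.3

```text
clock: 24.4
tool_pos: [0.5644, -0.0004, 0.3311]
eef_rot: [0.312, -0.634, 0.635, -0.312]
contact_force: [0.4, 0.4, 0.1]
opening: 0.654
```

```bash
python3 -c "
from h import *
plan([.56,-.2527,.30],Rdown(-77.3))
"
```

```text
t 24.4 shift [0.2025 0.0311 0.1506] turn [-0.001  0.881 -0.   ] dist 0.254
```

arm_command:
  deltas:
    - {"dx": 0.032,"dy": 0,"dz": 0.024,"wx": 0,"wy": 0.18,"wz": 0}
    - {"dx": 0.068,"dy": 0,"dz": 0.05,"wx": 0,"wy": 0.36,"wz": 0}
    - {"dx": 0.104,"dy": 0.005,"dz": 0.078,"wx": 0,"wy": 0.54,"wz": 0}
    - {"dx": 0.14,"dy": 0.01,"dz": 0.104,"wx": 0,"wy": 0.72,"wz": 0}
    - {"dx": 0.175,"dy": 0.015,"dz": 0.13,"wx": 0,"wy": 0.88,"wz": 0}

```text
clock: 24.9
tool_pos: [0.5617, -0.2185, 0.3159]
eef_rot: [0.079, -0.703, 0.703, -0.079]
contact_force: [0.9, -0.2, -0.9]
opening: 0.651
```

```bash
python3 -c "
from h import *
r.snapshot('top');r.snapshot('top');r.snapshot('top');s=r.get_state();print(s['tool_pos'])
plan([.56,-.2527,.28],Rdown(-77.3))
"
```

```text
[ 0.56091562 -0.22068864  0.31550374]
t 25.05 shift [0.0079 0.0356 0.0309] turn [-0.003 -0.     0.002] dist 0.048
```

arm_command:
  deltas:
    - {"dx": 0.004,"dy": 0.01,"dz": 0.015,"wx": 0,"wy": 0,"wz": 0}
    - {"dx": 0.008,"dy": 0.02,"dz": 0.031,"wx": 0,"wy": 0,"wz": 0}
    - {"dx": 0.008,"dy": 0.035,"dz": 0.031,"wx": 0,"wy": 0,"wz": 0}
    - {"dx": 0.008,"dy": 0.035,"dz": 0.031,"wx": 0,"wy": 0,"wz": 0}
    - {"dx": 0.008,"dy": 0.035,"dz": 0.031,"wx": 0,"wy": 0,"wz": 0}

```text
clock: 25.55
tool_pos: [0.5613, -0.2476, 0.2799]
eef_rot: [-0.081, 0.703, -0.702, 0.081]
contact_force: [0.5, 0.2, -0.4]
opening: 0.65
```

```bash
python3 -c "
from h import *
plan([.56,-.2527,.215],Rdown(-77.3))
"
```

```text
t 25.55 shift [0.0024 0.0649 0.0048] turn [0.002 0.01  0.001] dist 0.065
```

arm_command:
  deltas:
    - {"dx": 0.002,"dy": 0.01,"dz": 0.003,"wx": 0,"wy": 0,"wz": 0}
    - {"dx": 0.002,"dy": 0.03,"dz": 0.003,"wx": 0,"wy": 0,"wz": 0}
    - {"dx": 0.002,"dy": 0.05,"dz": 0.003,"wx": 0,"wy": 0,"wz": 0}
    - {"dx": 0.002,"dy": 0.064,"dz": 0.003,"wx": 0,"wy": 0,"wz": 0}
    - {"dx": 0.002,"dy": 0.064,"dz": 0.003,"wx": 0,"wy": 0,"wz": 0}

```text
clock: 26.05
tool_pos: [0.5594, -0.2514, 0.2149]
eef_rot: [-0.082, 0.703, -0.702, 0.08]
contact_force: [-0.9, -0.3, 0.0]
opening: 0.651
```

arm_command:
  deltas:
    - {"dx": 0,"dy": 0,"dz": 0,"wx": 0,"wy": 0,"wz": 0}
    - {"dx": 0,"dy": 0,"dz": 0,"wx": 0,"wy": 0,"wz": 0}
    - {"dx": 0,"dy": 0,"dz": 0,"wx": 0,"wy": 0,"wz": 0}
    - {"dx": 0,"dy": 0,"dz": 0,"wx": 0,"wy": 0,"wz": 0}
    - {"dx": 0,"dy": 0,"dz": 0,"wx": 0,"wy": 0,"wz": 0}
  claw: -1
  grip_force: 20

```text
clock: 26.55
tool_pos: [0.5603, -0.2521, 0.2175]
eef_rot: [0.08, -0.702, 0.703, -0.081]
contact_force: [0.6, -0.4, 1.8]
opening: 0.282
```

arm_command:
  deltas:
    - {"dx": 0,"dy": 0,"dz": 0,"wx": 0,"wy": 0,"wz": 0}
    - {"dx": 0,"dy": 0,"dz": 0,"wx": 0,"wy": 0,"wz": 0}
    - {"dx": 0,"dy": -0.01,"dz": 0,"wx": 0,"wy": 0,"wz": 0}
    - {"dx": 0,"dy": -0.035,"dz": 0,"wx": 0,"wy": 0,"wz": 0}
    - {"dx": 0,"dy": -0.07,"dz": 0,"wx": 0,"wy": 0,"wz": 0}

```text
clock: 27.05
tool_pos: [0.5593, -0.2516, 0.2863]
eef_rot: [-0.082, 0.703, -0.702, 0.079]
contact_force: [0.0, 0.2, 0.7]
opening: 0.285
```

```bash
python3 -c "
from h import *
plan([.605,.22,.33],Rdown(2.5))
"
```

```text
t 27.05 shift [-0.1513 -0.0432 -0.4491] turn [ 0.006 -1.765  0.002] dist 0.476
```

arm_command:
  deltas:
    - {"dx": -0.003,"dy": -0.03,"dz": -0.02,"wx": 0,"wy": -0.15,"wz": 0}
    - {"dx": -0.01,"dy": -0.043,"dz": -0.055,"wx": 0,"wy": -0.33,"wz": 0}
    - {"dx": -0.02,"dy": -0.043,"dz": -0.095,"wx": 0,"wy": -0.51,"wz": 0}
    - {"dx": -0.035,"dy": -0.043,"dz": -0.14,"wx": 0,"wy": -0.69,"wz": 0}
    - {"dx": -0.05,"dy": -0.043,"dz": -0.18,"wx": 0,"wy": -0.87,"wz": 0}

```text
clock: 27.55
tool_pos: [0.5676, -0.0634, 0.3305]
eef_rot: [0.313, -0.634, 0.634, -0.313]
contact_force: [0.8, -0.3, -0.3]
opening: 0.286
```

```bash
python3 -c "
from h import *
plan([.605,.22,.33],Rdown(2.5))
"
```

```text
t 27.55 shift [-0.2477  0.0005 -0.1425] turn [-0.    -0.887 -0.   ] dist 0.286
```

arm_command:
  deltas:
    - {"dx": -0.03,"dy": 0,"dz": -0.018,"wx": 0,"wy": -0.15,"wz": 0}
    - {"dx": -0.07,"dy": 0,"dz": -0.041,"wx": 0,"wy": -0.33,"wz": 0}
    - {"dx": -0.11,"dy": 0,"dz": -0.064,"wx": 0,"wy": -0.51,"wz": 0}
    - {"dx": -0.15,"dy": 0,"dz": -0.086,"wx": 0,"wy": -0.69,"wz": 0}
    - {"dx": -0.19,"dy": 0,"dz": -0.109,"wx": 0,"wy": -0.88,"wz": 0}

```text
clock: 28.05
tool_pos: [0.5982, 0.1532, 0.3302]
eef_rot: [0.509, -0.49, 0.491, -0.509]
contact_force: [0.3, -0.1, 0.4]
opening: 0.282
```

```bash
python3 -c "
from h import *
plan([.605,.22,.33],Rdown(2.5))
"
```

```text
t 28.05 shift [-0.0665  0.0001  0.0093] turn [-0.    -0.008  0.001] dist 0.067
```

arm_command:
  deltas:
    - {"dx": -0.025,"dy": 0,"dz": 0.003,"wx": 0,"wy": 0,"wz": 0}
    - {"dx": -0.05,"dy": 0,"dz": 0.006,"wx": 0,"wy": 0,"wz": 0}
    - {"dx": -0.066,"dy": 0,"dz": 0.009,"wx": 0,"wy": 0,"wz": 0}
    - {"dx": -0.066,"dy": 0,"dz": 0.009,"wx": 0,"wy": 0,"wz": 0}
    - {"dx": -0.066,"dy": 0,"dz": 0.009,"wx": 0,"wy": 0,"wz": 0}

```text
clock: 28.55
tool_pos: [0.6052, 0.2167, 0.3297]
eef_rot: [0.508, -0.492, 0.493, -0.507]
contact_force: [0.3, -0.7, -0.3]
opening: 0.286
```

```bash
python3 -c "
from h import *
b=snap('scene','scene17');r.snapshot('top')
plan([.605,.22,.193],Rdown(2.5))
cv2.imwrite('pics/z20.png',cv2.resize(b[120:280,260:420],(560,560),interpolation=2))
"
```

```text
t 28.65 shift [-0.0047  0.1366 -0.0002] turn [ 0.    -0.018  0.003] dist 0.137
```

View pics/z20.png

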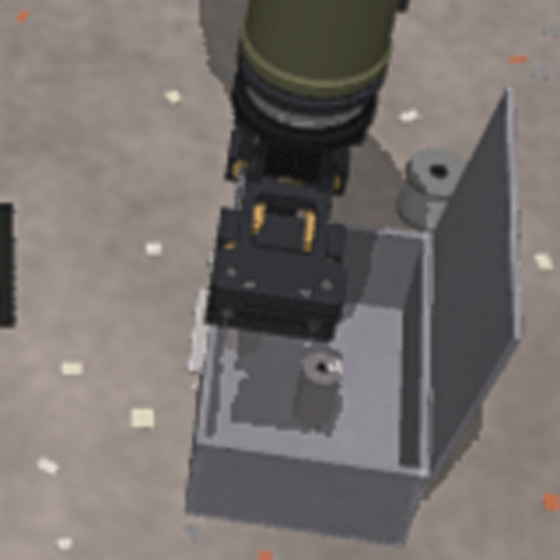

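arm_command:
  deltas:
    - {"dx": -0.004,"dy": 0.03,"dz": 0,"wx": 0,"wy": 0,"wz": 0}
    - {"dx": -0.004,"dy": 0.065,"dz": 0,"wx": 0,"wy": 0,"wz": 0}
    - {"dx": -0.004,"dy": 0.1,"dz": 0,"wx": 0,"wy": 0,"wz": 0}
    - {"dx": -0.004,"dy": 0.125,"dz": 0,"wx": 0,"wy": 0,"wz": 0}
    - {"dx": -0.004,"dy": 0.136,"dz": 0,"wx": 0,"wy": 0,"wz": 0}

```text
clock: 29.15
tool_pos: [0.6043, 0.2195, 0.1913]
eef_rot: [0.509, -0.493, 0.492, -0.506]
contact_force: [-0.2, 0.1, 15.2]
opening: 0.28
```

arm_command:
  deltas:
    - {"dx": 0,"dy": 0,"dz": 0,"wx": 0,"wy": 0,"wz": 0}
    - {"dx": 0,"dy": 0,"dz": 0,"wx": 0,"wy": 0,"wz": 0}
    - {"dx": 0,"dy": 0,"dz": 0,"wx": 0,"wy": 0,"wz": 0}
    - {"dx": 0,"dy": 0,"dz": 0,"wx": 0,"wy": 0,"wz": 0}
    - {"dx": 0,"dy": 0,"dz": 0,"wx": 0,"wy": 0,"wz": 0}
  claw: -0.15

```text
clock: 29.65
tool_pos: [0.6053, 0.222, 0.1947]
eef_rot: [-0.507, 0.492, -0.492, 0.508]
contact_force: [-0.2, 0.2, 0.0]
opening: 0.426
```

arm_command:
  deltas:
    - {"dx": 0,"dy": -0.02,"dz": 0,"wx": 0,"wy": 0,"wz": 0}
    - {"dx": 0,"dy": -0.05,"dz": 0,"wx": 0,"wy": 0,"wz": 0}
    - {"dx": 0,"dy": -0.09,"dz": 0,"wx": 0,"wy": 0,"wz": 0}
    - {"dx": 0.02,"dy": -0.13,"dz": 0,"wx": 0,"wy": 0,"wz": 0}
    - {"dx": 0.06,"dy": -0.16,"dz": 0,"wx": 0,"wy": 0,"wz": 0}

```text
clock: 30.15
tool_pos: [0.6064, 0.1657, 0.3571]
eef_rot: [-0.507, 0.491, -0.49, 0.512]
contact_force: [0.5, -0.8, 0.2]
opening: 0.425
```

```bash
python3 -c "
from h import *
b=snap('scene','scene18');a=snap('top','top18')
s=r.get_state();print(s['tool_pos'],s['q'])
"
```

```text
[0.60930264 0.15575447 0.35837044] [-0.09905639  0.76938999 -0.41563937  1.59604073  0.39154954  0.85303884
 -0.64590014]
```

View pics/scene18.png

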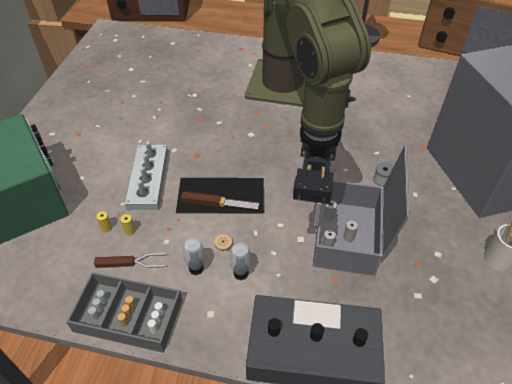

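View pics/top18.png

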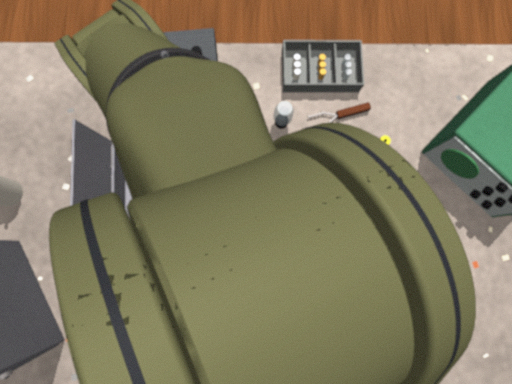

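```bash
python3 -c "
from h import *
plan([.56,.41,.435],Rdown(2.5))
a=cv2.imread('pics/scene18.png')
cv2.imwrite('pics/z21.png',np.vstack([cv2.resize(a[160:220,100:280],(720,240),interpolation=2),cv2.resize(a[170:280,290:470],(540,330),interpolation=2)[:, :].copy() if 0 else cv2.resize(a[170:260,290:470],(720,360),interpolation=2)]))
"
```

```text
t 30.25 shift [-0.255  -0.078  -0.0427] turn [-0.011 -0.026  0.005] dist 0.27
```

View pics/z21.png

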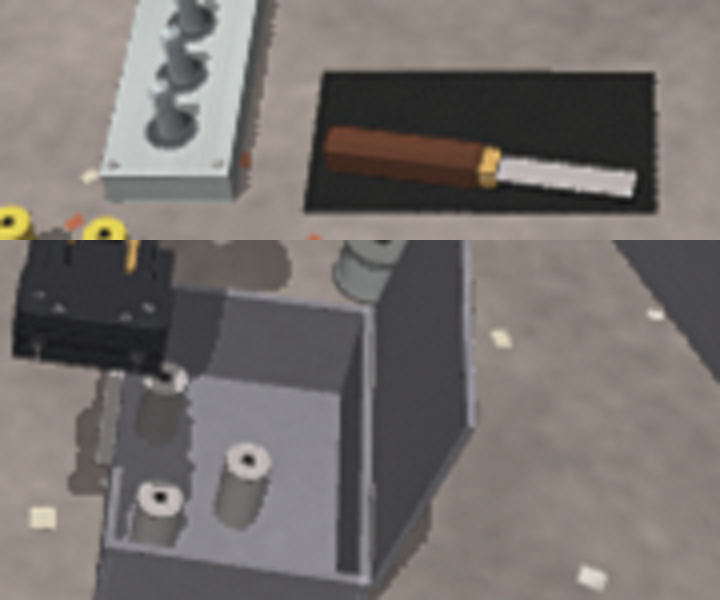

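arm_command:
  deltas:
    - {"dx": 0,"dy": -0.03,"dz": -0.01,"wx": 0,"wy": 0,"wz": 0}
    - {"dx": 0,"dy": -0.065,"dz": -0.02,"wx": 0,"wy": 0,"wz": 0}
    - {"dx": -0.03,"dy": -0.085,"dz": -0.03,"wx": 0,"wy": 0,"wz": 0}
    - {"dx": -0.07,"dy": -0.085,"dz": -0.042,"wx": 0,"wy": 0,"wz": 0}
    - {"dx": -0.11,"dy": -0.085,"dz": -0.042,"wx": 0,"wy": 0,"wz": 0}
  claw: -1

```text
clock: 30.75
tool_pos: [0.5601, 0.2716, 0.4401]
eef_rot: [-0.508, 0.492, -0.492, 0.508]
contact_force: [0.5, 0.1, -0.2]
opening: 0.01
```

```bash
python3 -c "
from h import *
plan([.56,.42,.435],Rdown(2.5))
"
```

```text
t 30.75 shift [-0.1484  0.0052  0.0046] turn [-0.001 -0.015 -0.   ] dist 0.149
```

arm_command:
  deltas:
    - {"dx": -0.04,"dy": 0,"dz": 0,"wx": 0,"wy": 0,"wz": 0}
    - {"dx": -0.08,"dy": 0,"dz": 0,"wx": 0,"wy": 0,"wz": 0}
    - {"dx": -0.12,"dy": 0,"dz": 0,"wx": 0,"wy": 0,"wz": 0}
    - {"dx": -0.15,"dy": 0.005,"dz": 0,"wx": 0,"wy": 0,"wz": 0}
    - {"dx": -0.15,"dy": 0.01,"dz": 0,"wx": 0,"wy": 0,"wz": 0}

```text
clock: 31.25
tool_pos: [0.5537, 0.426, 0.4282]
eef_rot: [-0.509, 0.492, -0.488, 0.51]
contact_force: [-0.4, 0.3, -0.7]
opening: 0.002
```

```bash
python3 -c "
from h import *
b=snap('scene','scene19');print(r.get_state()['contact_force'])
plan([.56,.42,.356],Rdown(2.5))
cv2.imwrite('pics/z22.png',cv2.resize(b[80:280,260:460],(600,600),interpolation=2))
"
```

```text
[-0.12732303 -0.37249115 -0.78168716]
t 31.3 shift [0.0031 0.0711 0.0053] turn [ 0.003 -0.009  0.   ] dist 0.071
```

View pics/z22.png

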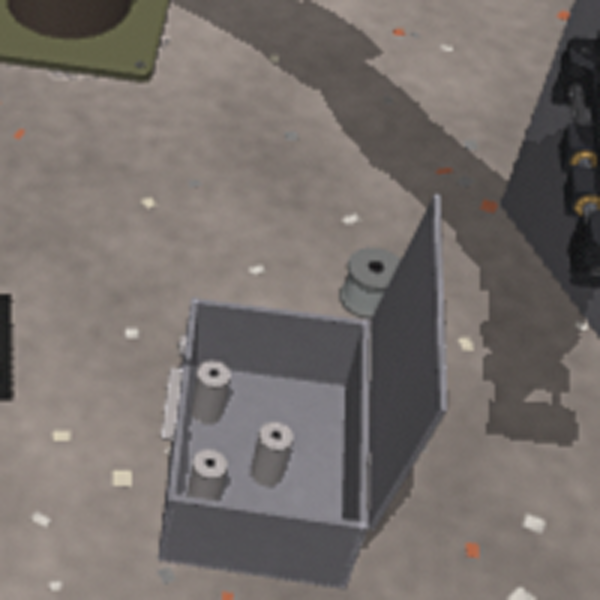

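arm_command:
  deltas:
    - {"dx": 0,"dy": 0.015,"dz": 0.005,"wx": 0,"wy": 0,"wz": 0}
    - {"dx": 0,"dy": 0.035,"dz": 0.005,"wx": 0,"wy": 0,"wz": 0}
    - {"dx": 0,"dy": 0.055,"dz": 0.005,"wx": 0,"wy": 0,"wz": 0}
    - {"dx": 0,"dy": 0.07,"dz": 0.005,"wx": 0,"wy": 0,"wz": 0}
    - {"dx": 0,"dy": 0.07,"dz": 0.005,"wx": 0,"wy": 0,"wz": 0}

```text
clock: 31.8
tool_pos: [0.5619, 0.4184, 0.3558]
eef_rot: [0.51, -0.492, 0.493, -0.506]
contact_force: [0.5, 0.2, 0.5]
opening: 0.002
```

arm_command:
  deltas:
    - {"dx": 0.01,"dy": 0,"dz": 0,"wx": 0,"wy": 0,"wz": 0}
    - {"dx": 0.02,"dy": 0,"dz": 0,"wx": 0,"wy": 0,"wz": 0}
    - {"dx": 0.03,"dy": 0,"dz": 0,"wx": 0,"wy": 0,"wz": 0}
    - {"dx": 0.04,"dy": 0,"dz": 0,"wx": 0,"wy": 0,"wz": 0}
    - {"dx": 0.05,"dy": 0,"dz": 0,"wx": 0,"wy": 0,"wz": 0}

```text
clock: 32.3
tool_pos: [0.5634, 0.3694, 0.3594]
eef_rot: [-0.508, 0.492, -0.492, 0.508]
contact_force: [0.9, -0.7, -0.4]
opening: 0.006
```

```bash
python3 -c "
from h import *
b=snap('scene','scene20');s=r.get_state();print(s['contact_force'],s['tool_pos'])
cv2.imwrite('pics/z23.png',cv2.resize(b[80:280,260:460],(600,600),interpolation=2))
"
```

```text
[-0.15355165 -1.88295826  0.11757128] [0.56401776 0.36738343 0.35909497]
```

View pics/z23.png

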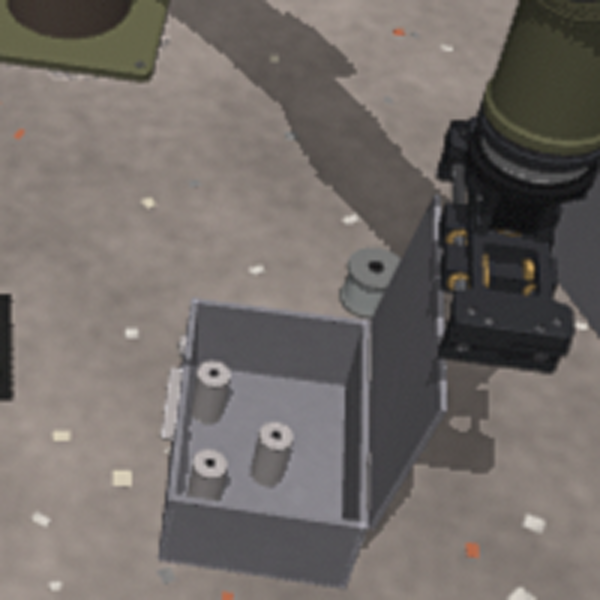

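arm_command:
  deltas:
    - {"dx": 0.011,"dy": 0.003,"dz": 0,"wx": 0,"wy": 0,"wz": 0}
    - {"dx": 0.022,"dy": 0.003,"dz": 0,"wx": 0,"wy": 0,"wz": 0}
    - {"dx": 0.033,"dy": 0.003,"dz": 0,"wx": 0,"wy": 0,"wz": 0}
    - {"dx": 0.044,"dy": 0.0045,"dz": 0,"wx": 0,"wy": 0,"wz": 0}
    - {"dx": 0.055,"dy": 0.006,"dz": 0,"wx": 0,"wy": 0,"wz": 0}

```text
clock: 32.85
tool_pos: [0.565, 0.3148, 0.3529]
eef_rot: [-0.508, 0.492, -0.492, 0.508]
contact_force: [0.3, 0.9, 0.7]
opening: 0.003
```

arm_command:
  deltas:
    - {"dx": 0.011,"dy": 0.003,"dz": 0,"wx": 0,"wy": 0,"wz": 0}
    - {"dx": 0.0215,"dy": 0.007,"dz": 0,"wx": 0,"wy": 0,"wz": 0}
    - {"dx": 0.032,"dy": 0.012,"dz": 0,"wx": 0,"wy": 0,"wz": 0}
    - {"dx": 0.042,"dy": 0.018,"dz": 0,"wx": 0,"wy": 0,"wz": 0}
    - {"dx": 0.051,"dy": 0.0246,"dz": 0,"wx": 0,"wy": 0,"wz": 0}

```text
clock: 33.35
tool_pos: [0.5666, 0.2636, 0.3275]
eef_rot: [0.508, -0.492, 0.492, -0.508]
contact_force: [0.5, 1.3, -0.6]
opening: 0.004
```

```bash
python3 -c "
from h import *
b=snap('scene','scene21');s=r.get_state();print(s['contact_force'],s['tool_pos'])
cv2.imwrite('pics/z24.png',cv2.resize(b[80:280,260:460],(600,600),interpolation=2))
"
```

```text
[ 0.63627372 -0.73974328 -0.90806327] [0.56653685 0.26154541 0.32614967]
```

View pics/z24.png

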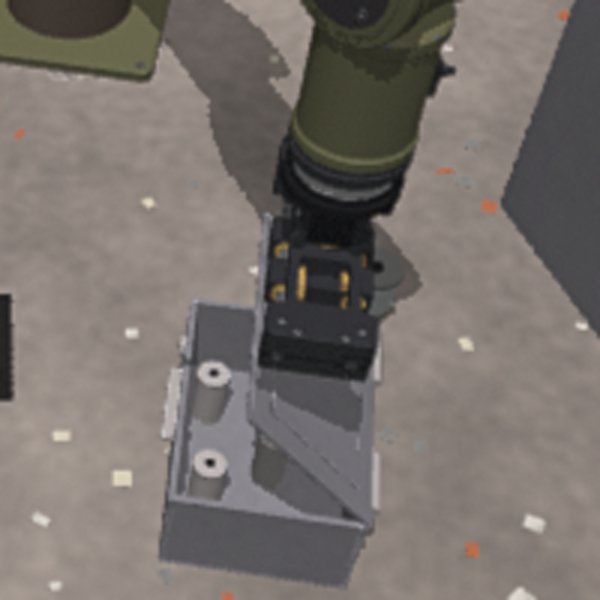

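arm_command:
  deltas:
    - {"dx": 0.0085,"dy": 0.006,"dz": 0,"wx": 0,"wy": 0,"wz": 0}
    - {"dx": 0.0165,"dy": 0.0145,"dz": 0,"wx": 0,"wy": 0,"wz": 0}
    - {"dx": 0.0235,"dy": 0.024,"dz": 0,"wx": 0,"wy": 0,"wz": 0}
    - {"dx": 0.0295,"dy": 0.0335,"dz": 0,"wx": 0,"wy": 0,"wz": 0}
    - {"dx": 0.035,"dy": 0.0435,"dz": 0,"wx": 0,"wy": 0,"wz": 0}

```text
clock: 33.9
tool_pos: [0.5677, 0.2291, 0.2837]
eef_rot: [0.508, -0.492, 0.492, -0.508]
contact_force: [0.1, 0.2, -0.7]
opening: 0.004
```

arm_command:
  deltas:
    - {"dx": 0.003,"dy": 0.008,"dz": 0,"wx": 0,"wy": 0,"wz": 0}
    - {"dx": 0.006,"dy": 0.015,"dz": 0,"wx": 0,"wy": 0,"wz": 0}
    - {"dx": 0.008,"dy": 0.021,"dz": 0,"wx": 0,"wy": 0,"wz": 0}
    - {"dx": 0.01,"dy": 0.026,"dz": 0,"wx": 0,"wy": 0,"wz": 0}
    - {"dx": 0.012,"dy": 0.029,"dz": 0,"wx": 0,"wy": 0,"wz": 0}

```text
clock: 34.4
tool_pos: [0.568, 0.2177, 0.2552]
eef_rot: [0.508, -0.492, 0.492, -0.508]
contact_force: [-0.7, 0.3, -0.2]
opening: 0.012
```

```bash
python3 -c "
from h import *
b=snap('scene','scene22');s=r.get_state();print(s['contact_force'],s['tool_pos'])
cv2.imwrite('pics/z25.png',cv2.resize(b[80:280,260:460],(600,600),interpolation=2))
"
```

```text
[-0.76308155 -0.34382179  0.39948304] [0.56798783 0.21714752 0.25496868]
```

View pics/z25.png

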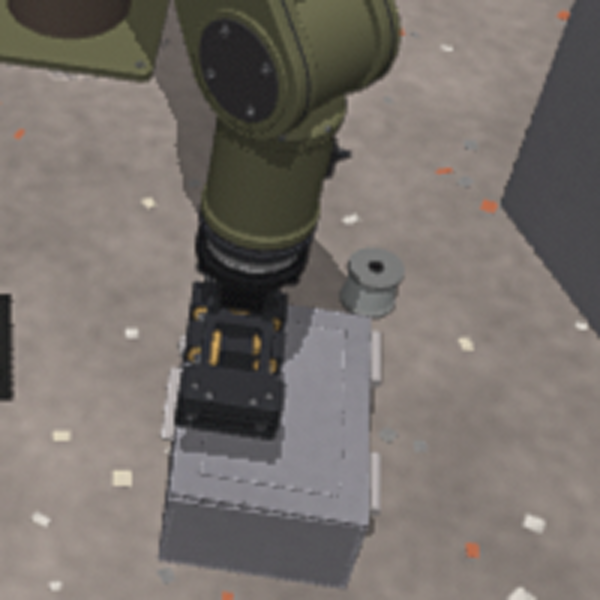

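arm_command:
  deltas:
    - {"dx": 0,"dy": 0.001,"dz": 0,"wx": 0,"wy": 0,"wz": 0}
    - {"dx": 0,"dy": 0.002,"dz": 0,"wx": 0,"wy": 0,"wz": 0}
    - {"dx": 0,"dy": 0.003,"dz": 0,"wx": 0,"wy": 0,"wz": 0}
    - {"dx": 0,"dy": 0.004,"dz": 0,"wx": 0,"wy": 0,"wz": 0}
    - {"dx": 0,"dy": 0.0045,"dz": 0,"wx": 0,"wy": 0,"wz": 0}

```text
clock: 34.95
tool_pos: [0.5682, 0.2177, 0.2515]
eef_rot: [-0.508, 0.492, -0.492, 0.508]
contact_force: [-1.1, -1.1, 5.1]
opening: 0.002
```

```bash
python3 -c "
from h import *
r.snapshot('top');s=r.get_state();print(s['contact_force'],s['tool_pos'])
"
```

```text
[-0.01377871 -0.38573443  2.21795769] [0.56817557 0.21771029 0.25151251]
```

Contact force is rising, so the lid is near its seat. One or two more mm of press.

arm_command:
  deltas:
    - {"dx": 0,"dy": 0.0005,"dz": 0,"wx": 0,"wy": 0,"wz": 0}
    - {"dx": 0,"dy": 0.001,"dz": 0,"wx": 0,"wy": 0,"wz": 0}
    - {"dx": 0,"dy": 0.0015,"dz": 0,"wx": 0,"wy": 0,"wz": 0}
    - {"dx": 0,"dy": 0.0015,"dz": 0,"wx": 0,"wy": 0,"wz": 0}
    - {"dx": 0,"dy": 0.0015,"dz": 0,"wx": 0,"wy": 0,"wz": 0}

```text
clock: 35.5
tool_pos: [0.568, 0.2178, 0.2513]
eef_rot: [-0.508, 0.492, -0.492, 0.508]
contact_force: [-3.6, -2.5, 12.9]
opening: 0.004
```

arm_command:
  deltas:
    - {"dx": 0,"dy": -0.01,"dz": 0,"wx": 0,"wy": 0,"wz": 0}
    - {"dx": 0,"dy": -0.04,"dz": 0,"wx": 0,"wy": 0,"wz": 0}
    - {"dx": 0,"dy": -0.08,"dz": 0,"wx": 0,"wy": 0,"wz": 0}
    - {"dx": 0,"dy": -0.12,"dz": 0,"wx": 0,"wy": 0,"wz": 0}
    - {"dx": 0,"dy": -0.16,"dz": 0,"wx": 0,"wy": 0,"wz": 0}

```text
clock: 36.0
tool_pos: [0.5678, 0.2177, 0.4114]
eef_rot: [-0.508, 0.492, -0.492, 0.508]
contact_force: [1.2, 0.2, 0.4]
opening: 0.003
```

arm_command:
  deltas:
    - {"dx": -0.03,"dy": 0,"dz": -0.03,"wx": 0,"wy": 0,"wz": 0}
    - {"dx": -0.06,"dy": 0,"dz": -0.06,"wx": 0,"wy": 0,"wz": 0}
    - {"dx": -0.09,"dy": 0,"dz": -0.09,"wx": 0,"wy": 0,"wz": 0}
    - {"dx": -0.12,"dy": 0,"dz": -0.12,"wx": 0,"wy": 0,"wz": 0}
    - {"dx": -0.15,"dy": 0,"dz": -0.15,"wx": 0,"wy": 0,"wz": 0}

```text
clock: 36.5
tool_pos: [0.4119, 0.3638, 0.41]
eef_rot: [-0.508, 0.492, -0.492, 0.508]
contact_force: [0.3, 1.4, -0.6]
opening: 0.007
```

```bash
python3 -c "
from h import *
b=snap('scene','scene23');a=snap('top','top23');s=r.get_state();print(s['contact_force'],s['tool_pos'])
cv2.imwrite('pics/z26.png',np.hstack([cv2.resize(b[170:280,300:400],(400,440),interpolation=2),cv2.resize(b[160:260,90:190+0],(400,440),interpolation=2)]))
"
```

```text
[-0.26692005  0.2770178  -0.19719623] [0.40770249 0.368098   0.41059054]
```

View pics/scene23.png

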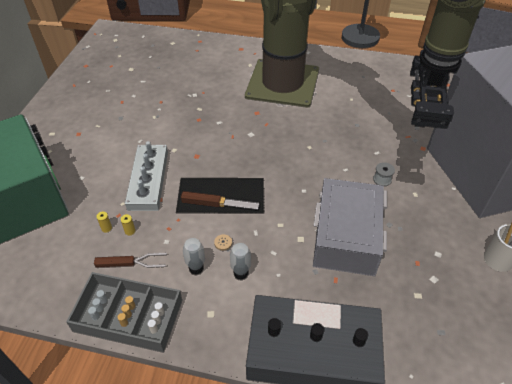

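View pics/top23.png

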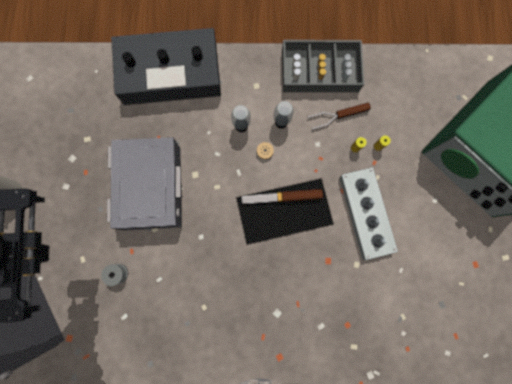

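View pics/z26.png

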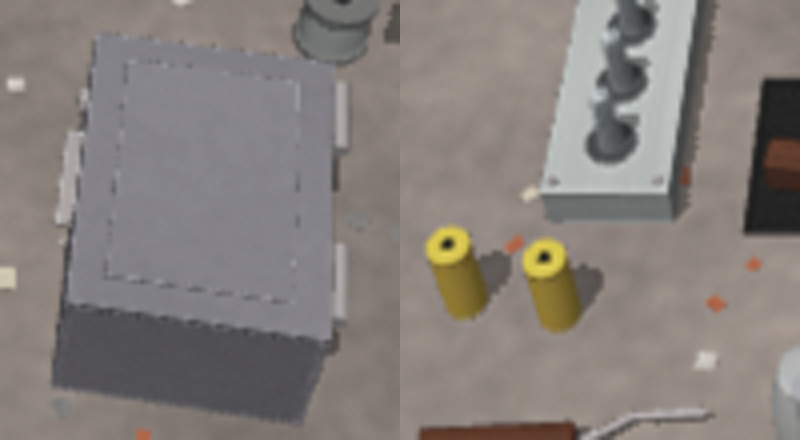

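```bash
python3 -c "
from h import *
np.set_printoptions(precision=4,suppress=True)
a0=cv2.imread('pics/top0.png');a=cv2.imread('pics/top23.png');b0=cv2.imread('pics/scene0.png');b=cv2.imread('pics/scene23.png')
# lid shut compare
for n,x,y,(u0,v0,u1,v1) in (('top',a0,a,(100,130,195,240)),('scene',b0,b,(305,170,395,275))):
  print(n,'mean absdiff lid',cv2.absdiff(x[v0:v1,u0:u1],y[v0:v1,u0:u1]).mean(),'ref',cv2.absdiff(x[300:380,200:380],y[300:380,200:380]).mean())
for n,im,roi in(('top',a,(230,170,340,250)),('scene',b,(170,170,275,220))):
  h=cv2.cvtColor(im,cv2.COLOR_BGR2HSV);m=cv2.inRange(h,(3,110,40),(18,255,160));z=np.zeros_like(m);z[roi[1]:roi[3],roi[0]:roi[2]]=m[roi[1]:roi[3],roi[0]:roi[2]]
  c=max(cv2.findContours(z,0,1)[0],key=cv2.contourArea);R=cv2.minAreaRect(c);bx=cv2.boxPoints(R);print(n,R[0],bx.round(0).tolist(),onz(n,R[0],.02))
mat=np.array([.502,-.067]);t=np.radians(101.4);X=np.array([np.cos(t),np.sin(t)]);Y=np.array([-X[1],X[0]])
hc=onz('top',(302,196),.02)[:2]
tip=onz('top',(243,199.5),.015)[:2];end=onz('top',(322,194.5),.022)[:2];d=tip-end;L=np.linalg.norm(d);g=tip-d/L*.125
print('tip',tip,'end',end,L,'grip',g,'mat frame',X@(g-mat),Y@(g-mat))
A=a[180:245,232:340];cv2.imwrite('pics/z27.png',cv2.resize(A,None,fx=7,fy=7,interpolation=2))
"
```

```text
top mean absdiff lid 2.7199043062200956 ref 2.703009259259259
scene mean absdiff lid 2.975873015873016 ref 2.5118287037037037
top (300.44677734375, 194.72781372070312) [[278.0, 191.0], [322.0, 188.0], [323.0, 198.0], [279.0, 201.0]] [ 0.5358 -0.1056  0.02  ]
scene (201.6461639404297, 198.8307647705078) [[180.0, 202.0], [182.0, 191.0], [223.0, 196.0], [222.0, 207.0]] [ 0.5416 -0.1051  0.02  ]
tip [0.5257 0.0338] end [ 0.5358 -0.1578] 0.19182801794634727 grip [ 0.5323 -0.091 ] mat frame -0.02952597956616648 -0.02492411779672351
```

View pics/z27.png

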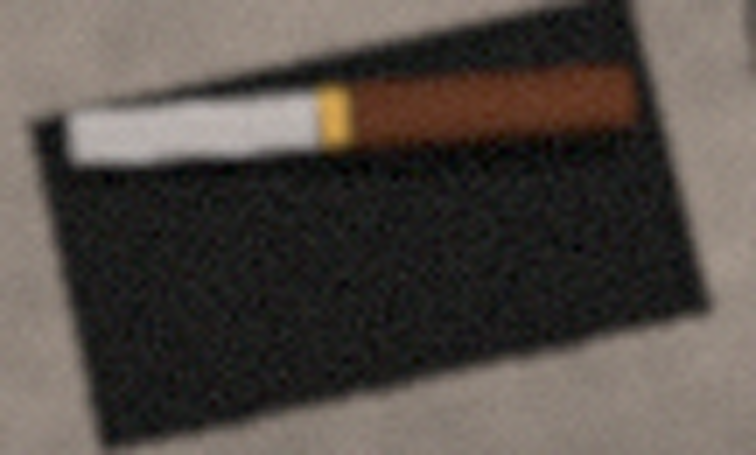

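The blade's holding point is about (-30, -25) mm in the mat frame, well inside ±110 by ±60. The lid pictures match the shut lid at the start to within noise. Handing in.

```bash
python3 -c "
from plant import r
s=r.get_state();print(s['clock'],s['contact_force'],max(abs(s['qd'])))
print(r.finish_job())
"
```

```text
36.6 [-0.26692005  0.2770178  -0.19719623] 0.08749450820130486
the job is handed in; nothing more can be done
None
```

The job is done and handed in at 36.6 s; no verdict was reported.

**What I did:** I levered the lid up with the blade in the slot and swung it open to about 1.7 rad. I then laid the blade on the mat. Three chrome shields were present; I lifted all three off their tubes and stood them in the box. Finally I pushed the lid over from behind and pressed it shut with about 13 N.

**Last checks:**
- **Lid:** it stopped giving under the press, at the shut height. The box pictures match those from the start to within noise.
- **Shields:** all three were seen standing in the box just before the lid closed, and all four tubes on the chassis are bare.
- **Blade:** it was knocked aside once while I was away from it, but it stayed on the mat. Its holding point is about (-30, -25) mm from the mat centre, so I left it there.
- **Other loose things:** the two rectifiers, socket, puller, spool and yellow look-alikes look unmoved in both views.
- **Robot:** the gripper was clear of everything and the measured contact force was about zero.

**What disagreed:** heights from the two cameras came out 2–7 mm low at the lid and shields, so I used the given heights there. Touching the blade to the mat and the lid to its seat agreed with the given heights. Lowering the third shield gave a brief 15 N reading, probably as it met the box floor. At hand-in the arm was still settling slightly, with joint speed up to 0.09 rad/s, but in free space.

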